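Unload the printing jig and tip the batch into the carton

TASK

Pluck every black card holder still standing in the pockets of the aluminium printing jig and lay it on the blue tray, which stays on its mat meanwhile. When the whole batch is on the tray, carry the tray level by its upright grip to the open carton and tip it over the carton, open edge first, so that all the holders slide off into it together. Then set the empty tray back flat and squarely on its black mat, leaving the carton standing upright and the ink can, the spatula and the red printing pad alone.

Things in the scene. Friction and masses are not known exactly. Their poses are not given: they have to be found in the camera images.
- tray: Blue plastic scoop tray, 200 mm (x) by 165 mm (y), 0.22 kg. Origin: centre of its underside, z up. Floor 5 mm thick; side walls at y = -80 and +80 mm, top 17 mm above the underside; back wall at x = -94 mm, 12 mm thick, 30 mm high, with an upright grip at its middle; the front (x = +100 mm) is open and has no rim. Starts on the mat, its front more or less towards the carton.
- tray_grip (a point): Where to hold the tray: 66 mm above its underside, in the middle of the upright grip at its back. The grip is a plate 12 mm thick (tray x), 60 mm wide (tray y), with its top 85 mm above the tray's underside. Fingers over it from above, closing along tray x, pass above holders lying on the tray (top 33 mm).
- tray_lip (a point): Middle of the tray's open front edge, on top of its floor: 194 mm ahead (tray x) of the grip and 61 mm below it.
- mat: Black rubber mat fixed to the table, 240 mm along its x, 205 mm along its y, 4 mm thick. Origin: centre of its underside. The tray belongs on it, long side along long side.
- jig: Fixed aluminium printing jig, 205 mm along its x, 170 mm along its y, 25 mm high. Origin: centre of its underside. Six pockets, 10 mm deep, 29 mm (x) by 63 mm (y), centred at x = -62, 0 or +62 mm, y = -40 or +40 mm; four to six of them hold a card holder, whose upper 18 mm stand out.
- carton: Open-topped shallow white cardboard carton, loose, 0.4 kg, outer size 250 mm along its x, 210 mm along its y, 85 mm high, walls and floor 4 mm. Origin: centre of its underside.
- holder_a: Black plastic card holder, a block 60 mm along its x, 26 mm along its y, 28 mm high with a shallow groove along its top and a small white print on one side, about 40 g. Origin: the middle of the block. If present, it starts in the jig's pocket at jig x = -62, y = +40 mm, its long side along jig y.
- holder_b: Black plastic card holder, a block 60 mm along its x, 26 mm along its y, 28 mm high with a shallow groove along its top and a small white print on one side, about 40 g. Origin: the middle of the block. If present, it starts in the jig's pocket at jig x = -62, y = -40 mm, its long side along jig y.
- holder_c: Black plastic card holder, a block 60 mm along its x, 26 mm along its y, 28 mm high with a shallow groove along its top and a small white print on one side, about 40 g. Origin: the middle of the block. If present, it starts in the jig's pocket at jig x = +0, y = +40 mm, its long side along jig y.
- holder_d: Black plastic card holder, a block 60 mm along its x, 26 mm along its y, 28 mm high with a shallow groove along its top and a small white print on one side, about 40 g. Origin: the middle of the block. If present, it starts in the jig's pocket at jig x = +0, y = -40 mm, its long side along jig y.
- holder_e: Black plastic card holder, a block 60 mm along its x, 26 mm along its y, 28 mm high with a shallow groove along its top and a small white print on one side, about 40 g. Origin: the middle of the block. If present, it starts in the jig's pocket at jig x = +62, y = +40 mm, its long side along jig y.
- holder_f: Black plastic card holder, a block 60 mm along its x, 26 mm along its y, 28 mm high with a shallow groove along its top and a small white print on one side, about 40 g. Origin: the middle of the block. If present, it starts in the jig's pocket at jig x = +62, y = -40 mm, its long side along jig y.
- ink_can: Bystander: closed round can, 70 mm across, 85 mm high. Origin: centre of its underside.
- ink_spatula: Bystander: ink spatula lying flat, 200 mm long along its x, handle to -x.
- ink_pad: Bystander: red rounded block 70 x 55 x 35 mm, the spare pad of the printer. Origin: centre of its underside.
Mind the look-alikes: they are no part of the job. What is shaped like the holder_f but brown or turquoise is not meant.

How it is judged (in metres and radians):
On the way, in this order (a step that is already met when the one before it is completed fails the run):
1. every card holder lies on the tray, which rests on its mat (x of holder_a in the frame of tray between -0.09 and 0.125 m and y of holder_a in the frame of tray between -0.085 and 0.085 m and z of holder_a in the frame of tray between 0.005 and 0.075 m and linear speed of each of holder_a, holder_b, holder_c, holder_d, holder_e, holder_f below 0.05 m/s and contact force between the fingers and holder_a below 0.3 N and x of holder_b in the frame of tray between -0.09 and 0.125 m and y of holder_b in the frame of tray between -0.085 and 0.085 m and z of holder_b in the frame of tray between 0.005 and 0.075 m and contact force between the fingers and holder_b below 0.3 N and x of holder_c in the frame of tray between -0.09 and 0.125 m and y of holder_c in the frame of tray between -0.085 and 0.085 m and z of holder_c in the frame of tray between 0.005 and 0.075 m and contact force between the fingers and holder_c below 0.3 N and x of holder_d in the frame of tray between -0.09 and 0.125 m and y of holder_d in the frame of tray between -0.085 and 0.085 m and z of holder_d in the frame of tray between 0.005 and 0.075 m and contact force between the fingers and holder_d below 0.3 N and x of holder_e in the frame of tray between -0.09 and 0.125 m and y of holder_e in the frame of tray between -0.085 and 0.085 m and z of holder_e in the frame of tray between 0.005 and 0.075 m and contact force between the fingers and holder_e below 0.3 N and x of holder_f in the frame of tray between -0.09 and 0.125 m and y of holder_f in the frame of tray between -0.085 and 0.085 m and z of holder_f in the frame of tray between 0.005 and 0.075 m and contact force between the fingers and holder_f below 0.3 N and angle between tray's own z axis and vertical below 0.08 rad and height (world z) of tray below 0.02 m), for 0.2 s.
2. the tray, with every holder still on it, is tipped with its open edge above the carton's mouth (x of holder_a in the frame of tray between -0.09 and 0.125 m and y of holder_a in the frame of tray between -0.085 and 0.085 m and z of holder_a in the frame of tray between 0.005 and 0.075 m and x of holder_b in the frame of tray between -0.09 and 0.125 m and y of holder_b in the frame of tray between -0.085 and 0.085 m and z of holder_b in the frame of tray between 0.005 and 0.075 m and x of holder_c in the frame of tray between -0.09 and 0.125 m and y of holder_c in the frame of tray between -0.085 and 0.085 m and z of holder_c in the frame of tray between 0.005 and 0.075 m and x of holder_d in the frame of tray between -0.09 and 0.125 m and y of holder_d in the frame of tray between -0.085 and 0.085 m and z of holder_d in the frame of tray between 0.005 and 0.075 m and x of holder_e in the frame of tray between -0.09 and 0.125 m and y of holder_e in the frame of tray between -0.085 and 0.085 m and z of holder_e in the frame of tray between 0.005 and 0.075 m and x of holder_f in the frame of tray between -0.09 and 0.125 m and y of holder_f in the frame of tray between -0.085 and 0.085 m and z of holder_f in the frame of tray between 0.005 and 0.075 m and angle between tray's own z axis and vertical above 0.17 rad and height (world z) of tray_lip above 0.05 m and x of tray_lip in the frame of carton between -0.13 and 0.13 m and y of tray_lip in the frame of carton between -0.11 and 0.11 m).
At the end, for the whole second after the job is handed in: All present holders lie at rest inside the carton, below its rim; the carton stands upright on the table; the tray lies flat on the mat, its centre within 60 mm of the mat's and its long side within 20 degrees of the mat's, at rest and released (x of holder_a in the frame of carton between -0.12 and 0.12 m and y of holder_a in the frame of carton between -0.1 and 0.1 m and z of holder_a in the frame of carton between 0.005 and 0.08 m and linear speed of each of holder_a, holder_b, holder_c, holder_d, holder_e, holder_f, tray below 0.03 m/s and x of holder_b in the frame of carton between -0.12 and 0.12 m and y of holder_b in the frame of carton between -0.1 and 0.1 m and z of holder_b in the frame of carton between 0.005 and 0.08 m and x of holder_c in the frame of carton between -0.12 and 0.12 m and y of holder_c in the frame of carton between -0.1 and 0.1 m and z of holder_c in the frame of carton between 0.005 and 0.08 m and x of holder_d in the frame of carton between -0.12 and 0.12 m and y of holder_d in the frame of carton between -0.1 and 0.1 m and z of holder_d in the frame of carton between 0.005 and 0.08 m and x of holder_e in the frame of carton between -0.12 and 0.12 m and y of holder_e in the frame of carton between -0.1 and 0.1 m and z of holder_e in the frame of carton between 0.005 and 0.08 m and x of holder_f in the frame of carton between -0.12 and 0.12 m and y of holder_f in the frame of carton between -0.1 and 0.1 m and z of holder_f in the frame of carton between 0.005 and 0.08 m and horizontal distance between tray and mat below 0.06 m and angle between each of tray, carton's own z axis and vertical below 0.06 rad and height (world z) of tray below 0.015 m and angle between the x axis of tray and the x axis of mat, either way round below 0.35 rad and height (world z) of carton below 0.01 m); the robot touches nothing.
It fails at once if the carton is tipped over (angle between carton's own z axis and vertical above 0.6 rad).
It fails at once if the ink can is disturbed (moved more than 30 mm) (distance of ink_can from where it was at the start of the episode above 0.03 m).
It fails at once if the spatula is disturbed (moved more than 30 mm) (distance of ink_spatula from where it was at the start of the episode above 0.03 m).
It fails at once if the red printing pad is disturbed (moved more than 30 mm) (distance of ink_pad from where it was at the start of the episode above 0.03 m).
Of holder_a, holder_b, holder_c, holder_d, holder_e, holder_f only 4 to 6 are there at a start; the rules pass over those that are not, and their reading is None.
At some moment in a run one of carton, tray may be knocked a few centimetres aside while the robot is not near it.
It also fails if it takes over 200 s, if anything falls off the work surface, if the arm or the gripper's body presses on something with over 40 N, if the wrist force passes 120 N, or if a joint passes its speed limit or range.

ROBOT

A 7-joint arm with a two-finger parallel gripper is mounted at the origin on the work surface. World frame = base frame: x ahead of the robot, y to its left, z up, the work surface at z = 0. Lengths are in m, angles in degrees, forces in N, time in s.
With the tool pointing down it reaches from about 0.4 to 0.9 m from the base axis. Payload 5.5 kg.
Tool frame: the origin (TCP) lies at the very end of the fingers, on their centre line; the grasp point (between the pads) lies r.hold_point_z behind it (r.hold_point_z is the distance from the TCP to the grasp point, in m); z points along the fingers, y is the line along which they close (so a half turn about z gives the same grasp; the last joint's range is limited). The gripper opens to 85 mm and grips with 20 to 120 N. Pads are 22 mm wide; open, the fingers measure 114 mm over their backs; the gripper's body (76 mm by 85 mm) begins 54 mm behind the grasp point. The pads swing forward as they close: fully open they stand 13 mm farther back than shut.
Start: joints at [84.752, 28.699, -24.465, 88.831, 12.651, 65.22, -12.049], TCP at [0.226, -0.61, 0.231] pointing down, gripper open.
Joint ranges: [-164.97, 164.97], [-17.58, 116.51], [-87.97, 89.64], [11.32, 138.91], [-80.73, 260.73], [10.89, 115.49], [-147.41, 147.41]. Speed limits (degrees/s): [147.25, 147.25, 180, 180, 180, 180, 180].

INTERFACE

Orientations are given as a 3x3 rotation matrix whose columns are the frame's x, y, z axes.
In Python, from bench import r gives the robot as it stands.
- The arm moves only by the shell command python3 -m creep 'ROWS' [FORCE]. ROWS is JSON, a list of rows, each a list of 3 entries, a list of its own where there are three numbers: the shift along the tool's x, y, z in cm, then the turn, a rotation vector about the tool's x, y, z in units of 5 degrees (1.0 is 5 degrees), then the finger opening in cm, from 0 to 8.54. In form: [[[tx, ty, tz], [rx, ry, rz], claw], ...]. A call has exactly 10 rows; each row shifts and turns the commanded pose from where the row before left it, along the tool's axes as they then stand; what a row does not reach is not made up. A row lasts 1/12 s, in which the tool goes at most 41.7 mm and 7.16 degrees, less where a joint would pass 70% of its speed; a pose out of reach is approached as far as the arm can. A call with a gripper value outside its range is refused whole. The fingers move at their own pace and stop on an object; FORCE is the grip in N (left out, the last holds). Time passes only in rows, so rows that do not move let the fingers close, or fill a call up. It gives the time, the measured TCP pose, the force, the opening and the grip force at its end, in the units of the state.
- r.get_obs(): the state, without advancing time (a new reading comes with each control period).
- r.grab_frame(name): name is "side" or "top" or "wrist"; returns a dict with "image" (480x640x3 uint8, red, green, blue), "camera_matrix" (3x3 intrinsics, pixels), "cam_to_world" (4x4, takes a point from camera to world coordinates). Camera axes: x right, y up, looking along -z (the intrinsics and any distortion apply to the point x, -y, -z); pixel columns grow to the right and rows downward; lengths in m; the calibration is good to about 2 mm. A picture is of the moment at which its call begins. There is no depth.
- r.hand_in(): hands the job in; it is judged then, once.
Trained networks look in the newest picture that a camera, given by its name, has taken for a name from the list of things; names that differ only in an ending like _2 or _b are one class to them, and where a whole thing is asked for, a point or a joint stands for the part that bears it (a point fixed in the world has none). Each returns a list of dicts, best first, with "score" (0 to 1); they miss things now and then, are a little off and sometimes report something else, mostly with a low value. They report only what shows in the picture. A call takes as long as a camera call. They do not tell look-alikes from the thing itself.
- r.boxes_of(camera, thing): "rect" ([centre column, centre row, width, height] in pixels, round what is visible of it).
- r.regions_of(camera, thing): "mask" (480x640 bool, what is visible of it) and "rect" ([centre column, centre row, width, height] in pixels, round what is visible of it).
The state is a dict: "time_s": time; "joint_pos": joint angles; "qd": joint speeds; "effort": joint torques, N m; "ee_pos": TCP position; "eef_rot": TCP orientation; "wrist_force": force on the tool from outside, world axes, zero at the start; "wrist_torque": the same for the moment, N m; "opening": finger opening in m; "grasp_force": force on a finger pad.
Only numpy, scipy, OpenCV 4.12 (cv2) and the standard library are available. Lean on these libraries where they do the work, as an engineer would, in place of code of your own. Each camera call takes 0.05 s, during which the arm holds its last target. There are 200 camera calls.

## Working session

There is one attempt and no reset: what is moved stays moved. The work goes in short steps, Python scripts to look and compute and a shell command to move; the robot and the scene stay as the last step left them, time stands still between calls to the robot, and variables do not carry over. Pictures are saved under pics/ and viewed, at most 14 in all, crops included, and the job is handed in when it is done.

```bash
ls; mkdir -p pics
python3 - <<'E'
from bench import r
import cv2,numpy as np
o=r.get_obs();print(o['time_s'],o['ee_pos'],o['eef_rot'],o['opening'],r.hold_point_z)
for c in ['top','side']:
    f=r.grab_frame(c);cv2.imwrite(f'pics/{c}0.png',f['image'][...,::-1]);print(c,f['camera_matrix'],f['cam_to_world'])
    np.savez(f'{c}.npz',K=f['camera_matrix'],T=f['cam_to_world'])
    for n in ['tray','mat','jig','carton','holder_a','tray_grip','ink_can','ink_spatula','ink_pad']:
        print(n,[(round(b['score'],2),np.round(b['rect']).tolist()) for b in r.boxes_of(c,n) if b['score']>.2])
E
```

```text
pics
0.0 [ 0.22553259 -0.60888983  0.23027591] [[ 9.37710637e-01  3.47416744e-01 -6.06377004e-04]
 [ 3.47417265e-01 -9.37708823e-01  1.84572669e-03]
 [ 7.26312888e-05 -1.94142339e-03 -9.99998113e-01]] 0.08537946740404455 0.0187
top [[448.17433404   0.         324.27920889]
 [  0.         448.17433404 244.41837101]
 [  0.           0.           1.        ]] [[-2.52451286e-02  9.97639175e-01 -6.38651667e-02  5.12547276e-01]
 [-9.99681287e-01 -2.51875502e-02  1.70665641e-03 -2.86912929e-02]
 [ 9.40202062e-05  6.38878968e-02  9.97957077e-01  9.08156782e-01]
 [ 0.00000000e+00  0.00000000e+00  0.00000000e+00  1.00000000e+00]]
tray [(0.92, [475.0, 241.0, 128.0, 98.0])]
mat [(0.76, [459.0, 244.0, 127.0, 119.0])]
jig [(0.84, [316.0, 257.0, 97.0, 115.0])]
carton [(0.72, [153.0, 274.0, 148.0, 156.0])]
holder_a [(0.98, [332.0, 289.0, 30.0, 14.0]), (0.96, [337.0, 257.0, 37.0, 16.0]), (0.91, [377.0, 344.0, 35.0, 23.0]), (0.9, [340.0, 228.0, 32.0, 14.0]), (0.89, [293.0, 286.0, 29.0, 15.0]), (0.82, [298.0, 254.0, 28.0, 16.0]), (0.68, [324.0, 359.0, 22.0, 31.0]), (0.62, [302.0, 222.0, 32.0, 16.0]), (
[... 977 characters left out ...]
), (0.58, [381.0, 192.0, 95.0, 72.0])]
holder_a [(0.98, [288.0, 252.0, 24.0, 23.0]), (0.94, [325.0, 278.0, 27.0, 28.0]), (0.9, [305.0, 266.0, 28.0, 25.0]), (0.89, [422.0, 269.0, 33.0, 23.0]), (0.75, [331.0, 248.0, 26.0, 26.0]), (0.74, [377.0, 220.0, 111.0, 47.0]), (0.72, [405.0, 302.0, 35.0, 23.0]), (0.7, [352.0, 257.0, 27.0, 24.0]), (0.7, [312.0, 234.0, 23.0, 22.0])]
tray_grip [(0.81, [380.0, 192.0, 97.0, 70.0]), (0.61, [311.0, 236.0, 29.0, 24.0])]
ink_can [(0.59, [229.0, 224.0, 35.0, 44.0])]
ink_spatula [(0.95, [300.0, 188.0, 53.0, 38.0]), (0.54, [381.0, 191.0, 97.0, 73.0]), (0.35, [287.0, 251.0, 29.0, 22.0])]
ink_pad [(0.67, [257.0, 211.0, 29.0, 26.0]), (0.48, [380.0, 193.0, 94.0, 73.0])]
```

View pics/top0.png

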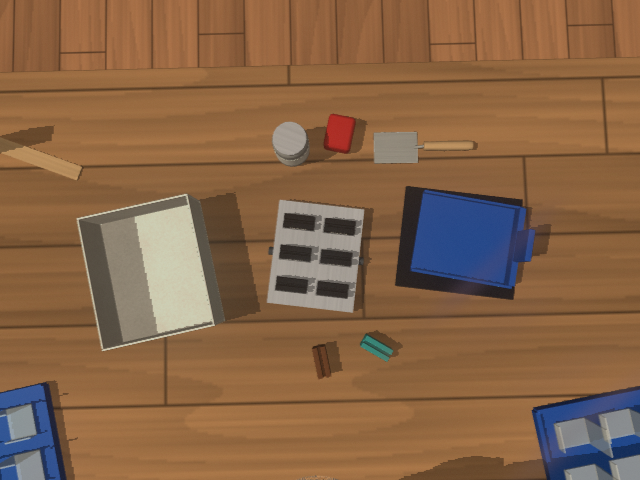

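View pics/side0.png

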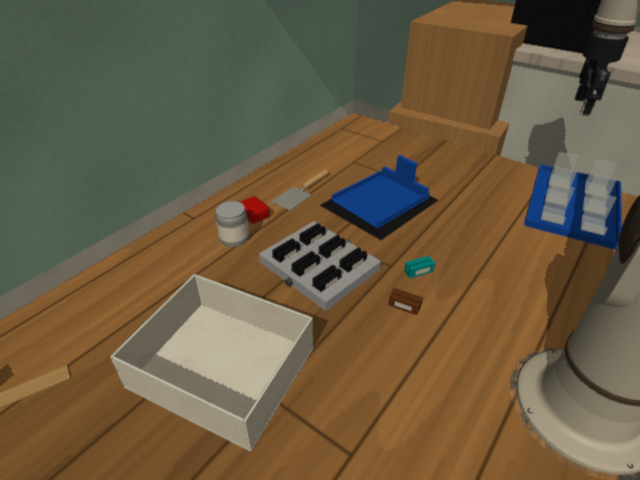

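The top view shows all six pockets filled: holders at about (299,222), (340,226), (295,253), (336,257), (292,285) and (333,289). The tray is at (470,240) with its open front to the left, towards the carton at (150,272). The brown and turquoise blocks at (321,361) and (377,347) are decoys. Next I'll fit the poses by silhouette.

```bash
cat > h.py <<'E'
from bench import r
import numpy as np,cv2
from scipy.optimize import minimize
def box(x0,x1,y0,y1,z0,z1): return np.array([[x,y,z] for x in(x0,x1) for y in(y0,y1) for z in(z0,z1)])
PARTS={'tray':[box(-.1,.1,-.0825,.0825,0,.005),box(-.1,.1,-.0825,-.0775,0,.017),box(-.1,.1,.0775,.0825,0,.017),box(-.1,-.088,-.0825,.0825,0,.03),box(-.1,-.088,-.03,.03,0,.085)],
'jig':[box(-.1025,.1025,-.085,.085,0,.025)],'carton':[box(-.125,.125,-.105,.105,0,.085)],'mat':[box(-.12,.12,-.1025,.1025,0,.004)],
'holder':[box(-.03,.03,-.013,.013,0,.028)]}
Z={'tray':.004}
def proj(f,P):
    T=f['cam_to_world'];q=(P-T[:3,3])@T[:3,:3];q=q*[1,-1,-1];u=q@f['camera_matrix'].T;return u[:,:2]/u[:,2:]
def unproj(f,px,z):
    T=f['cam_to_world'];px=np.atleast_2d(px);d=np.c_[px,np.ones(len(px))]@np.linalg.inv(f['camera_matrix']).T
    d=(d*[1,-1,-1])@T[:3,:3].T;return T[:3,3]+d*((z-T[2,3])/d[:,2:])
def pts(p,P,z0):
    c,s=np.cos(p[2]),np.sin(p[2]);return P@np.array([[c,s,0],[-s,c,0],[0,0,1]])+[p[0],p[1],z0]
def render(f,p,name):
    m=np.zeros((480,640),np.uint8)
    for P in PARTS[name]:
        h=cv2.convexHull((proj(f,pts(p,P,Z.get(name,0)))*16).round().astype(np.int32));cv2.fillConvexPoly(m,h,255,cv2.LINE_AA,4)
    return m/255.
def fit(name,p0,obs,hide=None):
    """obs: list of (frame,mask); hide: (name,pose) occluder"""
    def cost(d):
        p=np.array(p0)+d*[.01,.01,.05];c=0
        for f,m in obs:
            R=render(f,p,name)
            if hide: R=R*(1-render(f,hide[1],hide[0]))
            c+=1-np.minimum(R,m).sum()/np.maximum(R,m).sum()
        return c
    s=minimize(cost,[0,0,0],method='Nelder-Mead',options=dict(initial_simplex=[[0,0,0],[2,0,0],[0,2,0],[0,0,2]],xatol=.01,fatol=1e-4,maxiter=300))
    return np.array(p0)+s.x*[.01,.01,.05],s.fun/len(obs)
def masks(name,cams=('top','side'),frames=None):
    out=[]
    for c in cams:
        f=frames[c] if frames else r.grab_frame(c)
        g=r.regions_of(c,name)
        if g: out.append((f,g[0]['mask'].astype(float)))
    return out
E
python3 - <<'E'
from h import *
fr={c:r.grab_frame(c) for c in('top','side')}
print(fr['top'].keys())
res={}
for n,p0 in [('tray',(.5,-.35,1.5)),('jig',(.48,0,0)),('carton',(.45,.32,.1)),('mat',(.5,-.3,1.5))]:
    ob=masks(n,frames=fr);u=unproj(fr['top'],fr['top'] and np.argwhere(ob[0][1]).mean(0)[::-1],.01)[0]
    p0=(u[0],u[1],p0[2])
    for o in (ob,ob[:1],ob[1:]):
        starts=[p0] if n!='carton' else [p0,(p0[0],p0[1],p0[2]+1.57)]
        p,c=min((fit(n,s,o,('tray',res['tray']) if n=='mat' else None) for s in starts),key=lambda t:t[1])
        if o is ob: res[n]=p
        print(n,np.round(p,4),np.degrees(p[2]).round(1),round(c,3))
# holders: dark pixels in jig
f=fr['top'];im=f['image'].astype(int);g=r.regions_of('top','holder_a')
for q in g:
    m=q['mask'];c=np.argwhere(m).mean(0)[::-1];print(round(q['score'],2),c.round(1),unproj(f,c,.043)[0].round(4),im[m].mean(0).round())
c,s=np.cos(res['jig'][2]),np.sin(res['jig'][2])
for n,x,y in [('a',-62,40),('b',-62,-40),('c',0,40),('d',0,-40),('e',62,40),('f',62,-40)]:
    print(n,(res['jig'][:2]+np.array([c*x-s*y,s*x+c*y])/1000).round(4))
E
```

```text
dict_keys(['image', 'camera_matrix', 'cam_to_world'])
tray [ 0.5752 -0.3145  1.3678] 78.4 0.064
tray [ 0.5746 -0.3142  1.3666] 78.3 0.053
tray [ 0.5764 -0.314   1.3592] 77.9 0.072
jig [ 0.5485 -0.0121 -0.1422] -8.1 0.388
jig [ 0.5485 -0.0125 -0.137 ] -7.9 0.307
jig [ 0.5488 -0.011  -0.1489] -8.5 0.468
carton [0.5243 0.2997 0.2024] 11.6 0.024
carton [0.5243 0.2997 0.2024] 11.6 0.024
carton [0.5255 0.3194 0.1   ] 5.7 nan
mat [ 0.5686 -0.3041  1.4236] 81.6 0.169
mat [ 0.5683 -0.3048  1.42  ] 81.4 0.166
mat [ 0.5691 -0.3027  1.4191] 81.3 0.167
0.96 [332.5 289.1] [ 0.4815 -0.0438  0.043 ] [49. 44. 40.]
0.92 [335.9 257.6] [ 0.5419 -0.052   0.043 ] [49. 45. 41.]
0.72 [295.3 252.8] [0.5531 0.0262 0.043 ] [49. 44. 40.]
0.71 [321.3 361.4] [ 0.345  -0.0189  0.043 ] [92. 57. 34.]
0.62 [376.3 347.3] [ 0.3689 -0.1243  0.043 ] [ 59. 111.  97.]
0.56 [298.9 221.6] [0.6135 0.018  0.043 ] [52. 46. 41.]
0.55 [339.8 226.6] [ 0.6018 -0.0612  0.043 ] [54. 48. 43.]
a [0.4928 0.0363]
b [ 0.4815 -0.0429]
c [0.5542 0.0275]
d [ 0.5428 -0.0517]
e [0.6156 0.0187]
f [ 0.6042 -0.0604]h.py:31: RuntimeWarning: invalid value encountered in scalar divide
  return np.array(p0)+s.x*[.01,.01,.05],s.fun/len(obs)
```

```bash
cat > go.py <<'E'
import sys
from bench import r
import numpy as np
from scipy.spatial.transform import Rotation as R
def plan(x,y,z,ang):
    """tool straight down, tool y at world angle ang (mod 180): turn first, then shift"""
    o=r.get_obs();A=np.array(o['eef_rot']);best=None
    for k in(0,180):
        a=np.radians(ang+k);Y=np.array([np.cos(a),np.sin(a),0]);Zt=np.array([0,0,-1.]);X=np.cross(Y,Zt)
        B=np.c_[X,Y,Zt];w=R.from_matrix(A.T@B).as_rotvec()
        d=B.T@(np.array([x,y,z])-o['ee_pos'])*100
        print('turn(5deg)',np.round(np.degrees(w)/5,2),'then shift cm',d.round(2))
    print('t',round(o['time_s'],1),'q',np.round(o['joint_pos'],0),'ee',np.round(o['ee_pos'],4),'open',round(o['opening'],4),'grip',round(o['grasp_force'],1),'W',np.round(o['wrist_force'],1))
if __name__=='__main__': plan(*map(float,sys.argv[1:5]))
E
python3 -m creep '[[[0,0,0],[0,0,-1.23],5],[[0,0,0],[0,0,-1.23],5],[[0,0,0],[0,0,-1.23],5],[[0,0,0],[0,0,-1.23],5],[[0,0,0],[0,0,-1.23],5],[[0,0,0],[0,0,-1.23],5],[[0,0,0],[0,0,-1.23],5],[[0,0,0],[0,0,-1.23],5],[[0,0,0],[0,0,-1.23],5],[[0,0,0],[0,0,-1.23],5]]' 40
python3 go.py 0.6025 -0.0608 0.16 -8.1
```

```text
time_s: 2.38
ee_pos: [0.2258, -0.6095, 0.2313]
eef_rot: [[0.137, 0.991, -0.0], [0.991, -0.137, -0.0], [-0.0, -0.0, -1.0]]
wrist_force: [0.6, 0.2, 0.4]
opening: 0.0498
grasp_force: 0.0
turn(5deg) [-0.    0.    0.04] then shift cm [59.64 29.57  7.13]
turn(5deg) [ -0.    -0.   -35.96] then shift cm [-59.64 -29.57   7.13]
t 2.4 q [ 93.  31. -37.  89.  20.  67.  44.] ee [ 0.2258 -0.6095  0.2313] open 0.0498 grip 0.0 W [0.6 0.2 0.4]
```

```bash
python3 -m creep '[[[2.98,1.48,0],[0,0,0],5],[[2.98,1.48,0],[0,0,0],5],[[2.98,1.48,0],[0,0,0],5],[[2.98,1.48,0],[0,0,0],5],[[2.98,1.48,0],[0,0,0],5],[[2.98,1.48,0],[0,0,0],5],[[2.98,1.48,0],[0,0,0],5],[[2.98,1.48,0],[0,0,0],5],[[2.98,1.48,0],[0,0,0],5],[[2.98,1.48,0],[0,0,0],5]]' >/dev/null
python3 -m creep '[[[2.98,1.48,0],[0,0,0],5],[[2.98,1.48,0],[0,0,0],5],[[2.98,1.48,0],[0,0,0],5],[[2.98,1.48,0],[0,0,0],5],[[2.98,1.48,0],[0,0,0],5],[[2.98,1.48,0],[0,0,0],5],[[2.98,1.48,0],[0,0,0],5],[[2.98,1.48,0],[0,0,0],5],[[2.98,1.48,1],[0,0,0],5],[[2.98,1.48,1],[0,0,0],5]]' >/dev/null
python3 -m creep '[[[0,0,1],[0,0,0],5],[[0,0,1],[0,0,0],5],[[0,0,1],[0,0,0],5],[[0,0,1],[0,0,0],5],[[0,0,1],[0,0,0],5],[[0,0,1],[0,0,0],5],[[0,0,1],[0,0,0],5],[[0,0,0],[0,0,0],5],[[0,0,0],[0,0,0],5],[[0,0,0],[0,0,0],5]]'
python3 go.py 0.6025 -0.0608 0.03 -8.1
python3 - <<'E'
from h import *
f=r.grab_frame('wrist');cv2.imwrite('pics/w1.png',f['image'][...,::-1])
f=r.grab_frame('top');cv2.imwrite('pics/t1.png',f['image'][120:380,220:560,::-1])
E
```

```text
time_s: 4.88
ee_pos: [0.6039, -0.0616, 0.1417]
eef_rot: [[0.142, 0.99, 0.001], [0.99, -0.142, 0.0], [0.0, 0.001, -1.0]]
wrist_force: [0.0, -0.3, 0.1]
opening: 0.0497
grasp_force: 0.0
turn(5deg) [ 0.01 -0.   -0.01] then shift cm [ 0.06 -0.15 11.17]
turn(5deg) [-0.000e+00 -1.000e-02  3.599e+01] then shift cm [-0.06  0.15 11.17]
t 4.9 q [ 35.  35. -43.  99.  28.  57. -27.] ee [ 0.6039 -0.0616  0.1417] open 0.0497 grip 0.0 W [ 0.  -0.3  0.1]
```

View pics/w1.png

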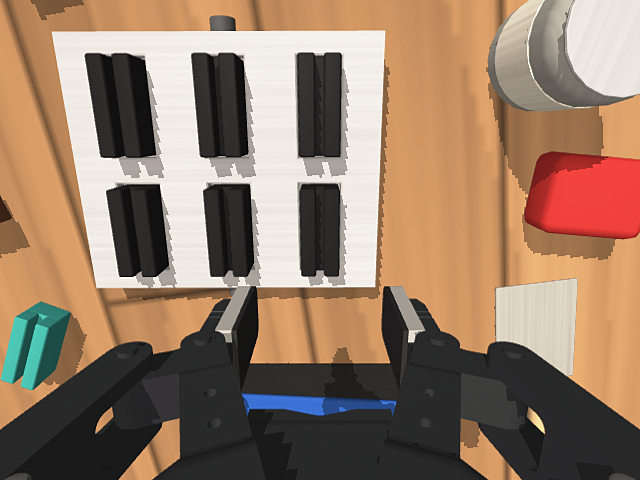

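The wrist view shows holder f at (320,230), centred between the fingers with both sides clear. Go down, grip and lift.

```bash
cat > tgt.py <<'E'
# python3 tgt.py tx ty z : plan to tray point (mm), refreshing tray pose from images
import sys
from h import *
from go import plan
fr={c:r.grab_frame(c) for c in('top','side')}
p0=np.load('tray.npy') if len(sys.argv)<5 else np.array([.5752,-.3145,1.3678])
p,c=fit('tray',p0,masks('tray',frames=fr));print('tray',p.round(4),np.degrees(p[2]).round(1),round(c,3));np.save('tray.npy',p)
x,y,z=map(float,sys.argv[1:4]);co,s=np.cos(p[2]),np.sin(p[2])
plan(p[0]+(co*x-s*y)/1000,p[1]+(s*x+co*y)/1000,z,np.degrees(p[2])-90)
E
python3 -m creep '[[[0,-0.1,1.4],[0,0,0],5],[[0,0,1.4],[0,0,0],5],[[0,0,1.4],[0,0,0],5],[[0,0,1.4],[0,0,0],5],[[0,0,1.4],[0,0,0],5],[[0,0,1.4],[0,0,0],5],[[0,0,1.4],[0,0,0],5],[[0,0,1.0],[0,0,0],5],[[0,0,0.6],[0,0,0],5],[[0,0,0],[0,0,0],5]]'
python3 -m creep '[[[0,0,0],[0,0,0],1],[[0,0,0],[0,0,0],1],[[0,0,0],[0,0,0],1],[[0,0,0],[0,0,0],1],[[0,0,0],[0,0,0],1],[[0,0,0],[0,0,0],1],[[0,0,0],[0,0,0],1],[[0,0,0],[0,0,0],1],[[0,0,0],[0,0,0],1],[[0,0,0],[0,0,0],1]]' 40
python3 -m creep '[[[0,0,-0.5],[0,0,0],1],[[0,0,-0.5],[0,0,0],1],[[0,0,-1],[0,0,0],1],[[0,0,-1.5],[0,0,0],1],[[0,0,-1.5],[0,0,0],1],[[0,0,-1.5],[0,0,0],1],[[0,0,-1.5],[0,0,0],1],[[0,0,-1.5],[0,0,0],1],[[0,0,-1],[0,0,0],1],[[0,0,0],[0,0,0],1]]' 40
python3 tgt.py -44 -48 0.14 new
```

```text
time_s: 5.82
ee_pos: [0.6015, -0.0613, 0.0255]
eef_rot: [[0.142, 0.99, -0.002], [0.99, -0.142, 0.0], [0.0, -0.002, -1.0]]
wrist_force: [0.3, 0.4, 0.3]
opening: 0.0499
grasp_force: 0.0
time_s: 6.65
ee_pos: [0.6033, -0.0615, 0.0282]
eef_rot: [[0.142, 0.99, 0.001], [0.99, -0.142, -0.0], [-0.0, 0.001, -1.0]]
wrist_force: [-0.6, -1.3, 5.6]
opening: 0.025
grasp_force: 40.1
time_s: 7.48
ee_pos: [0.6044, -0.0615, 0.1356]
eef_rot: [[0.142, 0.99, 0.005], [0.99, -0.142, -0.001], [-0.0, 0.005, -1.0]]
wrist_force: [0.3, -0.5, 1.2]
opening: 0.0252
grasp_force: 39.8
tray [ 0.5759 -0.3161  1.3533] 77.5 0.689
turn(5deg) [-0.02  0.    0.86] then shift cm [-29.8    7.76  -0.85]
turn(5deg) [-1.000e-02 -3.000e-02 -3.514e+01] then shift cm [29.8  -7.76 -0.85]
t 7.7 q [ 35.  36. -43. 100.  29.  56. -27.] ee [ 0.6018 -0.0617  0.1315] open 0.025 grip 39.8 W [ 0.2 -0.2 -0.7]
```

```bash
cat > tgt.py <<'E'
# python3 tgt.py tx ty z [look]: plan to tray point (mm); look refreshes the tray pose from the images
import sys
from h import *
from go import plan
p=np.load('tray.npy')
if len(sys.argv)>4:
    ob=[]
    for c in('top','side'):
        f=r.grab_frame(c);h=cv2.cvtColor(f['image'],cv2.COLOR_RGB2HSV)
        m=cv2.inRange(h,(105,120,40),(130,255,255));near=cv2.dilate((render(f,p,'tray')*255).astype(np.uint8),np.ones((61,61)))
        m=(m>0)&(near>0);ob.append((f,m.astype(float)))
    fits=[fit('tray',p,o) for o in(ob,ob[:1],ob[1:])]
    for q,c in fits: print('tray',q.round(4),np.degrees(q[2]).round(1),round(c,3))
    p=fits[0][0];np.save('tray.npy',p)
x,y,z=map(float,sys.argv[1:4]);co,s=np.cos(p[2]),np.sin(p[2])
plan(p[0]+(co*x-s*y)/1000,p[1]+(s*x+co*y)/1000,z,np.degrees(p[2])-90)
E
python3 tgt.py -44 -48 0.1315 look
python3 -m creep '[[[-2.97,0.77,0],[0,0,0],1],[[-2.97,0.77,0],[0,0,0],1],[[-2.97,0.77,0],[0,0,0],1],[[-2.97,0.77,0],[0,0,0],1],[[-2.97,0.77,0],[0,0,0],1],[[-2.97,0.77,0],[0,0,0],1],[[-2.97,0.77,0],[0,0,0],1],[[-2.97,0.77,0],[0,0,0],1],[[-2.97,0.77,0],[0,0,0],1],[[-2.97,0.77,0],[0,0,0.8],1]]' 40
python3 tgt.py -44 -48 0.025
```

```text
tray [ 0.5746 -0.3148  1.3576] 77.8 0.232
tray [ 0.5759 -0.3161  1.3533] 77.5 0.396
tray [ 0.5755 -0.3145  1.3623] 78.1 0.067
turn(5deg) [-0.02  0.    0.81] then shift cm [-2.974e+01  7.500e+00 -2.000e-02]
turn(5deg) [-0.000e+00 -3.000e-02 -3.519e+01] then shift cm [ 2.974e+01 -7.500e+00 -2.000e-02]
t 7.8 q [ 35.  36. -43. 100.  29.  56. -27.] ee [ 0.6018 -0.0615  0.1313] open 0.0247 grip 39.8 W [0.4 0.7 0.3]
time_s: 8.62
ee_pos: [0.6359, -0.3678, 0.1309]
eef_rot: [[0.211, 0.978, -0.002], [0.978, -0.211, 0.001], [0.001, -0.002, -1.0]]
wrist_force: [0.6, -0.9, -0.1]
opening: 0.025
grasp_force: 39.8
turn(5deg) [-0.02 -0.01  0.01] then shift cm [-0.52 -2.31 10.59]
turn(5deg) [ 1.000e-02 -3.000e-02 -3.599e+01] then shift cm [ 0.52  2.31 10.59]
t 8.6 q [ 51.  46. -38.  79.  30.  65.  -3.] ee [ 0.6359 -0.3678  0.1309] open 0.025 grip 39.8 W [ 0.6 -0.9 -0.1]
```

```bash
python3 -m creep '[[[-0.25,-1.15,0],[0,0,0],1],[[-0.25,-1.15,0],[0,0,0],1],[[0,0,1.6],[0,0,0],1],[[0,0,1.6],[0,0,0],1],[[0,0,1.6],[0,0,0],1],[[0,0,1.6],[0,0,0],1],[[0,0,1.6],[0,0,0],1],[[0,0,0],[0,0,0],1],[[0,0,0],[0,0,0],1],[[0,0,0],[0,0,0],1]]' 40
python3 tgt.py -44 -48 0.025
```

```text
time_s: 9.45
ee_pos: [0.6137, -0.3661, 0.0524]
eef_rot: [[0.21, 0.978, 0.001], [0.978, -0.21, 0.0], [0.0, 0.001, -1.0]]
wrist_force: [0.8, -0.2, -0.1]
opening: 0.0246
grasp_force: 39.8
turn(5deg) [ 0.01 -0.    0.01] then shift cm [-0.22 -0.11  2.74]
turn(5deg) [ 1.000e-02  1.000e-02 -3.599e+01] then shift cm [0.22 0.11 2.74]
t 9.4 q [ 52.  49. -36.  85.  33.  57.  -5.] ee [ 0.6137 -0.3661  0.0524] open 0.0246 grip 39.8 W [ 0.8 -0.2 -0.1]
```

```bash
python3 -m creep '[[[-0.2,-0.1,0.7],[0,0,0],1],[[0,0,0.7],[0,0,0],1],[[0,0,0.7],[0,0,0],1],[[0,0,0.5],[0,0,0],1],[[0,0,0.1],[0,0,0],1],[[0,0,0],[0,0,0],1],[[0,0,0],[0,0,0],3.5],[[0,0,0],[0,0,0],3.5],[[0,0,0],[0,0,0],3.5],[[0,0,0],[0,0,0],3.5]]' 40
python3 -m creep '[[[0,0,-0.5],[0,0,0],3.5],[[0,0,-1],[0,0,0],3.5],[[0,0,-1.5],[0,0,0],3.5],[[0,0,-2],[0,0,0],5],[[0,0,-2],[0,0,0],5],[[0,0,-2],[0,0,0],5],[[0,0,-2],[0,0,0],5],[[0,0,0],[0,0,0],5],[[0,0,0],[0,0,0],5],[[0,0,0],[0,0,0],5]]' 40
python3 go.py 0.5418 -0.0525 0.136 -8.1
```

```text
time_s: 10.28
ee_pos: [0.6119, -0.3683, 0.0258]
eef_rot: [[0.211, 0.978, 0.001], [0.978, -0.211, -0.0], [-0.0, 0.001, -1.0]]
wrist_force: [0.3, -0.2, 0.1]
opening: 0.0353
grasp_force: 0.0
time_s: 11.12
ee_pos: [0.6115, -0.3683, 0.1359]
eef_rot: [[0.211, 0.978, 0.0], [0.978, -0.211, -0.001], [-0.001, 0.0, -1.0]]
wrist_force: [-0.6, -0.1, -0.3]
opening: 0.0498
grasp_force: 0.0
turn(5deg) [ 0.    0.01 -0.81] then shift cm [ 3.029e+01 -1.135e+01 -1.000e-02]
turn(5deg) [ 1.000e-02 -1.000e-02  3.519e+01] then shift cm [-3.029e+01  1.135e+01 -1.000e-02]
t 11.1 q [ 53.  44. -39.  83.  29.  64.  -3.] ee [ 0.6115 -0.3683  0.1359] open 0.0498 grip 0.0 W [-0.6 -0.1 -0.3]
```

```bash
python3 -m creep '[[[0,0,0],[0,0,-0.8],5],[[3.365,-1.26,0],[0,0,0],5],[[3.365,-1.26,0],[0,0,0],5],[[3.365,-1.26,0],[0,0,0],5],[[3.365,-1.26,0],[0,0,0],5],[[3.365,-1.26,0],[0,0,0],5],[[3.365,-1.26,0],[0,0,0],5],[[3.365,-1.26,0],[0,0,0],5],[[3.365,-1.26,0],[0,0,0],5],[[3.365,-1.26,0],[0,0,0],5]]' 40 >/dev/null
python3 -m creep '[[[0,0,1],[0,0,0],5],[[0,0,1],[0,0,0],5],[[0,0,1],[0,0,0],5],[[0,0,1],[0,0,0],5],[[0,0,0],[0,0,0],5],[[0,0,0],[0,0,0],5],[[0,0,0],[0,0,0],5],[[0,0,0],[0,0,0],5],[[0,0,0],[0,0,0],5],[[0,0,0],[0,0,0],5]]' 40 >/dev/null
python3 go.py 0.5418 -0.0525 0.028 -8.1;  python3 tgt.py 0 0 .1 look
```

```text
turn(5deg) [ 0.01  0.   -0.02] then shift cm [-0.01 -0.1   6.78]
turn(5deg) [ 0.000e+00 -2.000e-02  3.598e+01] then shift cm [0.01 0.1  6.78]
t 12.8 q [ 36.  33. -43. 110.  30.  49. -31.] ee [ 0.5428 -0.0525  0.0958] open 0.05 grip 0.0 W [-0.3  0.4  0.3]
tray [ 0.5748 -0.3145  1.3683] 78.4 0.221
tray [ 0.5747 -0.3147  1.3746] 78.8 0.171
tray [ 0.5747 -0.3152  1.3653] 78.2 0.272
turn(5deg) [0.01 0.   0.69] then shift cm [-25.03   8.42  -0.43]
turn(5deg) [-0.000e+00  1.000e-02 -3.531e+01] then shift cm [25.03 -8.42 -0.43]
t 12.9 q [ 36.  33. -43. 110.  30.  49. -31.] ee [ 0.5427 -0.0524  0.0957] open 0.0504 grip 0.0 W [-0.4 -0.3  0.1]
```

```bash
python3 -m creep '[[[0,-0.1,1.2],[0,0,0],5],[[0,0,1.4],[0,0,0],5],[[0,0,1.4],[0,0,0],5],[[0,0,1.4],[0,0,0],5],[[0,0,0.9],[0,0,0],5],[[0,0,0.5],[0,0,0],5],[[0,0,0],[0,0,0],5],[[0,0,0],[0,0,0],5],[[0,0,0],[0,0,0],1],[[0,0,0],[0,0,0],1]]' 40
python3 -m creep '[[[0,0,0],[0,0,0],1],[[0,0,0],[0,0,0],1],[[0,0,0],[0,0,0],1],[[0,0,0],[0,0,0],1],[[0,0,0],[0,0,0],1],[[0,0,0],[0,0,0],1],[[0,0,0],[0,0,0],1],[[0,0,-0.5],[0,0,0],1],[[0,0,-1],[0,0,0],1],[[0,0,-1],[0,0,0],1]]' 40
python3 -m creep '[[[0,0,-1.5],[0,0,0],1],[[0,0,-1.5],[0,0,0],1],[[0,0,-1.5],[0,0,0],1],[[0,0,-1.5],[0,0,0],1],[[0,0,-1.5],[0,0,0],1],[[0,0,-1],[0,0,0],1],[[0,0,0],[0,0,0.7],1],[[0,0,0],[0,0,0],1],[[0,0,0],[0,0,0],1],[[0,0,0],[0,0,0],1]]' 40
python3 tgt.py -44 0 .1366
```

```text
time_s: 13.72
ee_pos: [0.5421, -0.0521, 0.028]
eef_rot: [[0.142, 0.99, 0.001], [0.99, -0.142, -0.0], [0.0, 0.001, -1.0]]
wrist_force: [-0.2, 0.4, 0.8]
opening: 0.0268
grasp_force: 0.7
time_s: 14.55
ee_pos: [0.5409, -0.0521, 0.0528]
eef_rot: [[0.142, 0.99, -0.001], [0.99, -0.142, 0.0], [-0.0, -0.001, -1.0]]
wrist_force: [0.0, -0.6, -0.7]
opening: 0.0251
grasp_force: 40.0
time_s: 15.38
ee_pos: [0.5409, -0.0522, 0.1371]
eef_rot: [[0.201, 0.98, -0.001], [0.98, -0.201, -0.0], [-0.0, -0.001, -1.0]]
wrist_force: [-0.6, -0.4, -0.6]
opening: 0.0248
grasp_force: 40.0
turn(5deg) [-0.01  0.    0.  ] then shift cm [-29.41   8.6    0.05]
turn(5deg) [-1.0e-02 -2.0e-02 -3.6e+01] then shift cm [29.41 -8.6   0.05]
t 15.4 q [ 38.  30. -45. 108.  26.  53. -31.] ee [ 0.5409 -0.0522  0.1371] open 0.0248 grip 40.0 W [-0.6 -0.4 -0.6]
```

```bash
python3 -m creep '[[[-3.27,0.955,0],[0,0,0],1],[[-3.27,0.955,0],[0,0,0],1],[[-3.27,0.955,0],[0,0,0],1],[[-3.27,0.955,0],[0,0,0],1],[[-3.27,0.955,0],[0,0,0],1],[[-3.27,0.955,0],[0,0,0],1],[[-3.27,0.955,0],[0,0,0],1],[[-3.27,0.955,0],[0,0,0],1],[[-3.27,0.955,0],[0,0,0],1],[[0,0,1],[0,0,0],1]]' 40 >/dev/null
python3 -m creep '[[[0,0,1.5],[0,0,0],1],[[0,0,1.5],[0,0,0],1],[[0,0,1.5],[0,0,0],1],[[0,0,1.5],[0,0,0],1],[[0,0,1],[0,0,0],1],[[0,0,0],[0,0,0],1],[[0,0,0],[0,0,0],1],[[0,0,0],[0,0,0],1],[[0,0,0],[0,0,0],1],[[0,0,0],[0,0,0],1]]' 40
python3 tgt.py -44 0 .025
```

```text
time_s: 17.05
ee_pos: [0.5668, -0.3581, 0.0585]
eef_rot: [[0.202, 0.979, 0.002], [0.979, -0.202, -0.001], [-0.001, 0.002, -1.0]]
wrist_force: [0.5, -0.0, -0.7]
opening: 0.0249
grasp_force: 40.0
turn(5deg) [ 0.02  0.01 -0.01] then shift cm [ 0.03 -0.09  3.35]
turn(5deg) [ 1.000e-02 -3.000e-02  3.599e+01] then shift cm [-0.03  0.09  3.35]
t 17.1 q [ 55.  45. -37.  92.  32.  54.  -5.] ee [ 0.5668 -0.3581  0.0585] open 0.0249 grip 40.0 W [ 0.5 -0.  -0.7]
```

```bash
python3 -m creep '[[[0,-0.1,1],[0,0,0],1],[[0,0,1],[0,0,0],1],[[0,0,0.8],[0,0,0],1],[[0,0,0.4],[0,0,0],1],[[0,0,0.15],[0,0,0],1],[[0,0,0],[0,0,0],1],[[0,0,0],[0,0,0],3.5],[[0,0,0],[0,0,0],3.5],[[0,0,0],[0,0,0],3.5],[[0,0,0],[0,0,0],3.5]]' 40
python3 -m creep '[[[0,0,-0.5],[0,0,0],3.5],[[0,0,-1],[0,0,0],3.5],[[0,0,-1.5],[0,0,0],3.5],[[0,0,-2],[0,0,0],5],[[0,0,-2],[0,0,0],5],[[0,0,-2],[0,0,0],5],[[0,0,-2],[0,0,0],5],[[0,0,0],[0,0,-0.7],5],[[0,0,0],[0,0,0],5],[[0,0,0],[0,0,0],5]]' 40 >/dev/null
python3 go.py 0.4808 -0.0438 0.136 -8.1
```

```text
time_s: 17.88
ee_pos: [0.5654, -0.3577, 0.0242]
eef_rot: [[0.202, 0.979, 0.001], [0.979, -0.202, -0.0], [-0.0, 0.001, -1.0]]
wrist_force: [0.3, 0.6, -0.2]
opening: 0.0348
grasp_force: 0.0
turn(5deg) [ 0.01  0.01 -0.03] then shift cm [ 29.9  -12.79  -0.08]
turn(5deg) [ 1.000e-02 -2.000e-02  3.597e+01] then shift cm [-29.9   12.79  -0.08]
t 18.7 q [ 57.  40. -41.  90.  29.  60.   1.] ee [ 0.5653 -0.3578  0.1352] open 0.05 grip 0.0 W [-0.4 -0.3  0.5]
```

```bash
python3 -m creep '[[[3.32,-1.42,0],[0,0,0],5],[[3.32,-1.42,0],[0,0,0],5],[[3.32,-1.42,0],[0,0,0],5],[[3.32,-1.42,0],[0,0,0],5],[[3.32,-1.42,0],[0,0,0],5],[[3.32,-1.42,0],[0,0,0],5],[[3.32,-1.42,0],[0,0,0],5],[[3.32,-1.42,0],[0,0,0],5],[[3.32,-1.42,0],[0,0,0],5],[[0,0,1],[0,0,0],5]]' 40 >/dev/null
python3 -m creep '[[[0,0,1],[0,0,0],5],[[0,0,1],[0,0,0],5],[[0,0,1],[0,0,0],5],[[0,0,1],[0,0,0],5],[[0,0,0],[0,0,0],5],[[0,0,0],[0,0,0],5],[[0,0,0],[0,0,0],5],[[0,0,0],[0,0,0],5],[[0,0,0],[0,0,0],5],[[0,0,0],[0,0,0],5]]' 40 >/dev/null
python3 go.py 0.4808 -0.0438 0.028 -8.1;  python3 tgt.py 0 0 .1 look
```

```text
turn(5deg) [ 0.01  0.   -0.02] then shift cm [-0.01 -0.06  5.62]
turn(5deg) [ 0.000e+00 -2.000e-02  3.598e+01] then shift cm [0.01 0.06 5.62]
t 20.4 q [ 38.  29. -44. 118.  30.  44. -32.] ee [ 0.4814 -0.0437  0.0842] open 0.0501 grip 0.0 W [-1.  -0.  -0.6]
tray [ 0.5748 -0.3145  1.3683] 78.4 0.408
tray [ 0.5751 -0.3134  1.3672] 78.3 0.241
tray [ 0.5748 -0.3172  1.3597] 77.9 0.574
turn(5deg) [0.01 0.   0.68] then shift cm [-24.64  14.61  -1.59]
turn(5deg) [-0.000e+00  1.000e-02 -3.532e+01] then shift cm [ 24.64 -14.61  -1.59]
t 20.5 q [ 38.  29. -44. 118.  30.  44. -32.] ee [ 0.4813 -0.0437  0.0841] open 0.0498 grip 0.0 W [ 0.5 -0.3  1. ]
```

```bash
python3 -m creep '[[[0,0,1.2],[0,0,0],5],[[0,0,1.4],[0,0,0],5],[[0,0,1.4],[0,0,0],5],[[0,0,1],[0,0,0],5],[[0,0,0.6],[0,0,0],5],[[0,0,0],[0,0,0],5],[[0,0,0],[0,0,0],5],[[0,0,0],[0,0,0],1],[[0,0,0],[0,0,0],1],[[0,0,0],[0,0,0],1]]' 40
python3 -m creep '[[[0,0,0],[0,0,0],1],[[0,0,0],[0,0,0],1],[[0,0,0],[0,0,0],1],[[0,0,0],[0,0,0],1],[[0,0,0],[0,0,0],1],[[0,0,0],[0,0,0],1],[[0,0,0],[0,0,0],1],[[0,0,-0.5],[0,0,0],1],[[0,0,-1],[0,0,0],1],[[0,0,-1],[0,0,0],1]]' 40
python3 -m creep '[[[0,0,-1.5],[0,0,0],1],[[0,0,-1.5],[0,0,0],1],[[0,0,-1.5],[0,0,0],1],[[0,0,-1.5],[0,0,0],1],[[0,0,-1.5],[0,0,0],1],[[0,0,-1],[0,0,0],1],[[0,0,0],[0,0,0.68],1],[[0,0,0],[0,0,0],1],[[0,0,0],[0,0,0],1],[[0,0,0],[0,0,0],1]]' 40
python3 tgt.py -44 47 .1366
```

```text
time_s: 21.32
ee_pos: [0.4819, -0.0436, 0.0286]
eef_rot: [[0.142, 0.99, 0.002], [0.99, -0.142, -0.0], [-0.0, 0.002, -1.0]]
wrist_force: [0.7, 0.5, 2.4]
opening: 0.025
grasp_force: 40.1
time_s: 22.15
ee_pos: [0.4804, -0.0435, 0.0533]
eef_rot: [[0.142, 0.99, -0.001], [0.99, -0.142, 0.0], [0.0, -0.001, -1.0]]
wrist_force: [-0.6, -1.0, 0.0]
opening: 0.025
grasp_force: 39.7
time_s: 22.98
ee_pos: [0.4807, -0.0437, 0.1377]
eef_rot: [[0.199, 0.98, -0.001], [0.98, -0.199, -0.0], [-0.0, -0.001, -1.0]]
wrist_force: [-0.0, -1.1, -0.4]
opening: 0.0249
grasp_force: 39.7
turn(5deg) [-0.01  0.    0.02] then shift cm [-29.04   9.97   0.11]
turn(5deg) [-0.000e+00 -1.000e-02 -3.598e+01] then shift cm [29.04 -9.97  0.11]
t 23.0 q [ 42.  24. -48. 117.  23.  49. -31.] ee [ 0.4807 -0.0437  0.1377] open 0.0249 grip 39.7 W [-0.  -1.1 -0.4]
```

```bash
python3 -m creep '[[[-3.225,1.107,0],[0,0,0],1],[[-3.225,1.107,0],[0,0,0],1],[[-3.225,1.107,0],[0,0,0],1],[[-3.225,1.107,0],[0,0,0],1],[[-3.225,1.107,0],[0,0,0],1],[[-3.225,1.107,0],[0,0,0],1],[[-3.225,1.107,0],[0,0,0],1],[[-3.225,1.107,0],[0,0,0],1],[[-3.225,1.107,0],[0,0,0],1],[[0,0,1],[0,0,0],1]]' 40 >/dev/null
python3 -m creep '[[[0,0,1.5],[0,0,0],1],[[0,0,1.5],[0,0,0],1],[[0,0,1.5],[0,0,0],1],[[0,0,1.5],[0,0,0],1],[[0,0,1],[0,0,0],1],[[0,0,0],[0,0,0],1],[[0,0,0],[0,0,0],1],[[0,0,0],[0,0,0],1],[[0,0,0],[0,0,0],1],[[0,0,0],[0,0,0],1]]' 40
python3 tgt.py -44 47 .025
python3 - <<'E'
from h import *
f=r.grab_frame('top');cv2.imwrite('pics/t2.png',cv2.resize(f['image'][100:380,220:600,::-1],None,fx=2,fy=2))
E
```

```text
time_s: 24.65
ee_pos: [0.5212, -0.3484, 0.0589]
eef_rot: [[0.201, 0.98, 0.002], [0.98, -0.201, -0.001], [-0.001, 0.002, -1.0]]
wrist_force: [-0.5, 0.2, -0.5]
opening: 0.0244
grasp_force: 39.7
turn(5deg) [0.02 0.01 0.01] then shift cm [-0.   -0.12  3.39]
turn(5deg) [-1.000e-02  3.000e-02 -3.599e+01] then shift cm [0.   0.12 3.39]
t 24.6 q [ 58.  42. -37.  99.  32.  50.  -5.] ee [ 0.5212 -0.3484  0.0589] open 0.0244 grip 39.7 W [-0.5  0.2 -0.5]
```

View pics/t2.png

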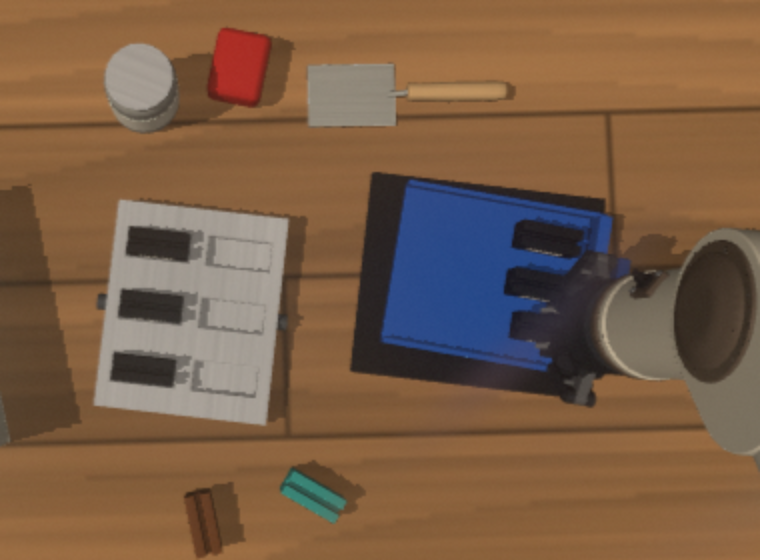

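The crop shows holders f and d lying on the tray near its back, b coming in third, and the b, d and f pockets empty. I'll set b down and go for e.

```bash
python3 -m creep '[[[0,-0.1,1],[0,0,0],1],[[0,0,1],[0,0,0],1],[[0,0,0.8],[0,0,0],1],[[0,0,0.4],[0,0,0],1],[[0,0,0.2],[0,0,0],1],[[0,0,0],[0,0,0],1],[[0,0,0],[0,0,0],3.5],[[0,0,0],[0,0,0],3.5],[[0,0,0],[0,0,0],3.5],[[0,0,0],[0,0,0],3.5]]' 40
python3 -m creep '[[[0,0,-0.5],[0,0,0],3.5],[[0,0,-1],[0,0,0],3.5],[[0,0,-1.5],[0,0,0],3.5],[[0,0,-2],[0,0,0],5],[[0,0,-2],[0,0,0],5],[[0,0,-2],[0,0,0],5],[[0,0,-2],[0,0,0],5],[[0,0,0],[0,0,-0.7],5],[[0,0,0],[0,0,0],5],[[0,0,0],[0,0,0],5]]' 40 >/dev/null
python3 go.py 0.6140 0.0182 0.136 -8.1
```

```text
time_s: 25.53
ee_pos: [0.5196, -0.3478, 0.024]
eef_rot: [[0.201, 0.98, 0.0], [0.98, -0.201, -0.0], [-0.0, 0.0, -1.0]]
wrist_force: [0.6, 0.1, 0.3]
opening: 0.0346
grasp_force: 0.0
turn(5deg) [ 0.01  0.01 -0.01] then shift cm [37.59  4.18 -0.09]
turn(5deg) [ 2.000e-02 -2.000e-02  3.599e+01] then shift cm [-37.59  -4.18  -0.09]
t 26.4 q [ 61.  37. -42.  97.  28.  57.   1.] ee [ 0.5196 -0.348   0.1351] open 0.0498 grip 0.0 W [-0.5  0.7 -0.3]
```

```bash
python3 -m creep '[[[3.76,0.418,0],[0,0,0],5],[[3.76,0.418,0],[0,0,0],5],[[3.76,0.418,0],[0,0,0],5],[[3.76,0.418,0],[0,0,0],5],[[3.76,0.418,0],[0,0,0],5],[[3.76,0.418,0],[0,0,0],5],[[3.76,0.418,0],[0,0,0],5],[[3.76,0.418,0],[0,0,0],5],[[3.76,0.418,0],[0,0,0],5],[[3.76,0.418,0],[0,0,0],5]]' 40 >/dev/null
python3 -m creep '[[[0,0,1],[0,0,0],5],[[0,0,1],[0,0,0],5],[[0,0,1],[0,0,0],5],[[0,0,1],[0,0,0],5],[[0,0,1],[0,0,0],5],[[0,0,0],[0,0,0],5],[[0,0,0],[0,0,0],5],[[0,0,0],[0,0,0],5],[[0,0,0],[0,0,0],5],[[0,0,0],[0,0,0],5]]' 40 >/dev/null
python3 go.py 0.6140 0.0182 0.028 -8.1;  python3 tgt.py 0 0 .1 look
```

```text
turn(5deg) [ 0.01 -0.    0.  ] then shift cm [-0.04 -0.01  5.65]
turn(5deg) [ 0.0e+00  2.0e-02 -3.6e+01] then shift cm [0.04 0.01 5.65]
t 28.0 q [ 25.  40. -41. 100.  32.  52. -37.] ee [0.6141 0.0185 0.0845] open 0.0499 grip 0.0 W [ 0.4 -0.3  0. ]
tray [ 0.5748 -0.3145  1.3683] 78.4 0.248
tray [ 0.5745 -0.3143  1.368 ] 78.4 0.23
tray [ 0.5748 -0.3145  1.3683] 78.4 0.266
turn(5deg) [ 0.01 -0.    0.7 ] then shift cm [-33.42   2.86  -1.56]
turn(5deg) [ 0.00e+00  2.00e-02 -3.53e+01] then shift cm [33.42 -2.86 -1.56]
t 28.1 q [ 25.  40. -41. 100.  32.  52. -37.] ee [0.614  0.0186 0.0844] open 0.0497 grip 0.0 W [ 0.2  0.3 -0.6]
```

```bash
python3 -m creep '[[[0,0,1.2],[0,0,0],5],[[0,0,1.4],[0,0,0],5],[[0,0,1.4],[0,0,0],5],[[0,0,1],[0,0,0],5],[[0,0,0.6],[0,0,0],5],[[0,0,0],[0,0,0],5],[[0,0,0],[0,0,0],5],[[0,0,0],[0,0,0],1],[[0,0,0],[0,0,0],1],[[0,0,0],[0,0,0],1]]' 40
python3 -m creep '[[[0,0,0],[0,0,0],1],[[0,0,0],[0,0,0],1],[[0,0,0],[0,0,0],1],[[0,0,0],[0,0,0],1],[[0,0,0],[0,0,0],1],[[0,0,0],[0,0,0],1],[[0,0,0],[0,0,0],1],[[0,0,-0.5],[0,0,0],1],[[0,0,-1],[0,0,0],1],[[0,0,-1],[0,0,0],1]]' 40
python3 -m creep '[[[0,0,-1.5],[0,0,0],1],[[0,0,-1.5],[0,0,0],1],[[0,0,-1.5],[0,0,0],1],[[0,0,-1.5],[0,0,0],1],[[0,0,-1.5],[0,0,0],1],[[0,0,-1],[0,0,0],1],[[0,0,0],[0,0,0.7],1],[[0,0,0],[0,0,0],1],[[0,0,0],[0,0,0],1],[[0,0,0],[0,0,0],1]]' 40
python3 tgt.py 26 -48 .1366
```

```text
time_s: 28.97
ee_pos: [0.6145, 0.0188, 0.0288]
eef_rot: [[0.14, 0.99, 0.002], [0.99, -0.14, 0.0], [0.0, 0.002, -1.0]]
wrist_force: [0.5, -0.6, -0.3]
opening: 0.0251
grasp_force: 39.4
time_s: 29.8
ee_pos: [0.6129, 0.0185, 0.0531]
eef_rot: [[0.141, 0.99, -0.002], [0.99, -0.141, -0.0], [-0.0, -0.002, -1.0]]
wrist_force: [0.6, 0.3, -0.4]
opening: 0.0251
grasp_force: 40.2
time_s: 30.63
ee_pos: [0.6133, 0.0185, 0.1376]
eef_rot: [[0.199, 0.98, -0.001], [0.98, -0.199, -0.0], [-0.0, -0.001, -1.0]]
wrist_force: [-0.1, 0.5, -1.1]
opening: 0.0252
grasp_force: 40.2
turn(5deg) [-0.01  0.    0.02] then shift cm [-30.79   7.73   0.1 ]
turn(5deg) [-1.000e-02 -1.000e-02 -3.598e+01] then shift cm [30.79 -7.73  0.1 ]
t 30.6 q [ 27.  36. -43.  98.  28.  57. -38.] ee [0.6133 0.0185 0.1376] open 0.0252 grip 40.2 W [-0.1  0.5 -1.1]
```

```bash
python3 -m creep '[[[-3.42,0.86,0],[0,0,0],1],[[-3.42,0.86,0],[0,0,0],1],[[-3.42,0.86,0],[0,0,0],1],[[-3.42,0.86,0],[0,0,0],1],[[-3.42,0.86,0],[0,0,0],1],[[-3.42,0.86,0],[0,0,0],1],[[-3.42,0.86,0],[0,0,0],1],[[-3.42,0.86,0],[0,0,0],1],[[-3.42,0.86,0],[0,0,0],1],[[0,0,1],[0,0,0],1]]' 40 >/dev/null
python3 -m creep '[[[0,0,1.5],[0,0,0],1],[[0,0,1.5],[0,0,0],1],[[0,0,1.5],[0,0,0],1],[[0,0,1.5],[0,0,0],1],[[0,0,1],[0,0,0],1],[[0,0,0],[0,0,0],1],[[0,0,0],[0,0,0],1],[[0,0,0],[0,0,0],1],[[0,0,0],[0,0,0],1],[[0,0,0],[0,0,0],1]]' 40 >/dev/null
python3 tgt.py 26 -48 .025
```

```text
turn(5deg) [0.02 0.01 0.01] then shift cm [-0.03 -0.14  3.4 ]
turn(5deg) [-1.000e-02  3.000e-02 -3.599e+01] then shift cm [0.03 0.14 3.4 ]
t 32.3 q [ 47.  48. -37.  88.  33.  56. -11.] ee [ 0.6285 -0.2987  0.059 ] open 0.0249 grip 40.2 W [-0.   0.   0.2]
```

Now c (0.5530, 0.0265) next.

```bash
python3 -m creep '[[[0,-0.1,1],[0,0,0],1],[[0,0,1],[0,0,0],1],[[0,0,0.8],[0,0,0],1],[[0,0,0.4],[0,0,0],1],[[0,0,0.2],[0,0,0],1],[[0,0,0],[0,0,0],1],[[0,0,0],[0,0,0],3.5],[[0,0,0],[0,0,0],3.5],[[0,0,0],[0,0,0],3.5],[[0,0,0],[0,0,0],3.5]]' 40
python3 -m creep '[[[0,0,-0.5],[0,0,0],3.5],[[0,0,-1],[0,0,0],3.5],[[0,0,-1.5],[0,0,0],3.5],[[0,0,-2],[0,0,0],5],[[0,0,-2],[0,0,0],5],[[0,0,-2],[0,0,0],5],[[0,0,-2],[0,0,0],5],[[0,0,0],[0,0,-0.7],5],[[0,0,0],[0,0,0],5],[[0,0,0],[0,0,0],5]]' 40 >/dev/null
python3 go.py 0.5532 0.0268 0.136 -8.1
```

```text
time_s: 33.13
ee_pos: [0.6269, -0.2982, 0.0239]
eef_rot: [[0.201, 0.98, 0.0], [0.98, -0.201, -0.0], [0.0, 0.0, -1.0]]
wrist_force: [0.6, 0.2, -0.0]
opening: 0.0352
grasp_force: 0.0
turn(5deg) [ 0.02  0.01 -0.01] then shift cm [ 31.16 -11.89  -0.07]
turn(5deg) [ 1.000e-02 -2.000e-02  3.599e+01] then shift cm [-31.16  11.89  -0.07]
t 34.0 q [ 49.  43. -40.  86.  30.  62.  -6.] ee [ 0.627  -0.2985  0.1353] open 0.0498 grip 0.0 W [-0.3  0.  -0.1]
```

```bash
python3 -m creep '[[[3.462,-1.32,0],[0,0,0],5],[[3.462,-1.32,0],[0,0,0],5],[[3.462,-1.32,0],[0,0,0],5],[[3.462,-1.32,0],[0,0,0],5],[[3.462,-1.32,0],[0,0,0],5],[[3.462,-1.32,0],[0,0,0],5],[[3.462,-1.32,0],[0,0,0],5],[[3.462,-1.32,0],[0,0,0],5],[[3.462,-1.32,0],[0,0,0],5],[[0,0,1],[0,0,0],5]]' 40 >/dev/null
python3 -m creep '[[[0,0,1],[0,0,0],5],[[0,0,1],[0,0,0],5],[[0,0,1],[0,0,0],5],[[0,0,1],[0,0,0],5],[[0,0,0],[0,0,0],5],[[0,0,0],[0,0,0],5],[[0,0,0],[0,0,0],5],[[0,0,0],[0,0,0],5],[[0,0,0],[0,0,0],5],[[0,0,0],[0,0,0],5]]' 40 >/dev/null
python3 go.py 0.5532 0.0268 0.028 -8.1;  python3 tgt.py 0 0 .1 look
```

```text
turn(5deg) [ 0.01 -0.    0.  ] then shift cm [-0.01 -0.01  5.63]
turn(5deg) [ 0.0e+00  2.0e-02 -3.6e+01] then shift cm [0.01 0.01 5.63]
t 35.6 q [ 27.  35. -42. 109.  31.  48. -40.] ee [0.5533 0.0269 0.0843] open 0.0498 grip 0.0 W [-0.4 -0.  -0.4]
tray [ 0.5748 -0.3146  1.3684] 78.4 0.338
tray [ 0.5744 -0.3143  1.3718] 78.6 0.33
tray [ 0.5748 -0.3145  1.3683] 78.4 0.346
turn(5deg) [ 0.01 -0.    0.7 ] then shift cm [-33.02   8.99  -1.58]
turn(5deg) [ 0.00e+00  1.00e-02 -3.53e+01] then shift cm [33.02 -8.99 -1.58]
t 35.7 q [ 27.  35. -42. 109.  31.  48. -40.] ee [0.5531 0.0269 0.0842] open 0.0501 grip 0.0 W [ 0.5  0.2 -0.3]
```

```bash
python3 -m creep '[[[0,0,1.2],[0,0,0],5],[[0,0,1.4],[0,0,0],5],[[0,0,1.4],[0,0,0],5],[[0,0,1],[0,0,0],5],[[0,0,0.6],[0,0,0],5],[[0,0,0],[0,0,0],5],[[0,0,0],[0,0,0],5],[[0,0,0],[0,0,0],1],[[0,0,0],[0,0,0],1],[[0,0,0],[0,0,0],1]]' 40
python3 -m creep '[[[0,0,0],[0,0,0],1],[[0,0,0],[0,0,0],1],[[0,0,0],[0,0,0],1],[[0,0,0],[0,0,0],1],[[0,0,0],[0,0,0],1],[[0,0,0],[0,0,0],1],[[0,0,0],[0,0,0],1],[[0,0,-0.5],[0,0,0],1],[[0,0,-1],[0,0,0],1],[[0,0,-1],[0,0,0],1]]' 40
python3 -m creep '[[[0,0,-1.5],[0,0,0],1],[[0,0,-1.5],[0,0,0],1],[[0,0,-1.5],[0,0,0],1],[[0,0,-1.5],[0,0,0],1],[[0,0,-1.5],[0,0,0],1],[[0,0,-1],[0,0,0],1],[[0,0,0],[0,0,0.7],1],[[0,0,0],[0,0,0],1],[[0,0,0],[0,0,0],1],[[0,0,0],[0,0,0],1]]' 40
python3 tgt.py 26 0 .1366
```

```text
time_s: 36.57
ee_pos: [0.5536, 0.0271, 0.0286]
eef_rot: [[0.14, 0.99, 0.002], [0.99, -0.14, 0.0], [0.0, 0.002, -1.0]]
wrist_force: [-0.0, 0.4, 0.3]
opening: 0.0254
grasp_force: 39.6
time_s: 37.4
ee_pos: [0.5523, 0.0269, 0.0533]
eef_rot: [[0.14, 0.99, -0.001], [0.99, -0.14, 0.0], [-0.0, -0.001, -1.0]]
wrist_force: [-0.1, 0.1, -0.2]
opening: 0.0249
grasp_force: 40.2
time_s: 38.23
ee_pos: [0.5525, 0.0268, 0.1378]
eef_rot: [[0.199, 0.98, -0.0], [0.98, -0.199, -0.0], [-0.0, -0.0, -1.0]]
wrist_force: [0.1, 0.3, -0.7]
opening: 0.025
grasp_force: 40.2
turn(5deg) [-0.    0.    0.02] then shift cm [-30.39   9.04   0.12]
turn(5deg) [-1.000e-02 -1.000e-02 -3.598e+01] then shift cm [30.39 -9.04  0.12]
t 38.2 q [ 29.  31. -45. 107.  27.  53. -39.] ee [0.5525 0.0268 0.1378] open 0.025 grip 40.2 W [ 0.1  0.3 -0.7]
```

```bash
python3 -m creep '[[[-3.376,1.004,0],[0,0,0],1],[[-3.376,1.004,0],[0,0,0],1],[[-3.376,1.004,0],[0,0,0],1],[[-3.376,1.004,0],[0,0,0],1],[[-3.376,1.004,0],[0,0,0],1],[[-3.376,1.004,0],[0,0,0],1],[[-3.376,1.004,0],[0,0,0],1],[[-3.376,1.004,0],[0,0,0],1],[[-3.376,1.004,0],[0,0,0],1],[[0,0,1],[0,0,0],1]]' 40 >/dev/null
python3 -m creep '[[[0,0,1.5],[0,0,0],1],[[0,0,1.5],[0,0,0],1],[[0,0,1.5],[0,0,0],1],[[0,0,1.5],[0,0,0],1],[[0,0,1],[0,0,0],1],[[0,0,0],[0,0,0],1],[[0,0,0],[0,0,0],1],[[0,0,0],[0,0,0],1],[[0,0,0],[0,0,0],1],[[0,0,0],[0,0,0],1]]' 40 >/dev/null
python3 tgt.py 26 0 .025
```

```text
turn(5deg) [0.02 0.01 0.  ] then shift cm [-0.02 -0.12  3.39]
turn(5deg) [-1.0e-02  3.0e-02 -3.6e+01] then shift cm [0.02 0.12 3.39]
t 39.9 q [ 50.  44. -37.  95.  32.  52. -12.] ee [ 0.5812 -0.2892  0.0589] open 0.0249 grip 40.3 W [-0.8 -0.9 -0.9]
```

Last holder a at (0.4918, 0.0357).

```bash
python3 -m creep '[[[0,-0.1,1],[0,0,0],1],[[0,0,1],[0,0,0],1],[[0,0,0.8],[0,0,0],1],[[0,0,0.4],[0,0,0],1],[[0,0,0.2],[0,0,0],1],[[0,0,0],[0,0,0],1],[[0,0,0],[0,0,0],3.5],[[0,0,0],[0,0,0],3.5],[[0,0,0],[0,0,0],3.5],[[0,0,0],[0,0,0],3.5]]' 40
python3 -m creep '[[[0,0,-0.5],[0,0,0],3.5],[[0,0,-1],[0,0,0],3.5],[[0,0,-1.5],[0,0,0],3.5],[[0,0,-2],[0,0,0],5],[[0,0,-2],[0,0,0],5],[[0,0,-2],[0,0,0],5],[[0,0,-2],[0,0,0],5],[[0,0,0],[0,0,-0.7],5],[[0,0,0],[0,0,0],5],[[0,0,0],[0,0,0],5]]' 40 >/dev/null
python3 go.py 0.4920 0.0357 0.136 -8.1
```

```text
time_s: 40.73
ee_pos: [0.5797, -0.2887, 0.024]
eef_rot: [[0.201, 0.98, 0.0], [0.98, -0.201, -0.0], [-0.0, 0.0, -1.0]]
wrist_force: [0.5, 0.3, -0.8]
opening: 0.0352
grasp_force: 0.0
turn(5deg) [ 0.01  0.01 -0.01] then shift cm [ 30.9  -13.25  -0.08]
turn(5deg) [ 1.000e-02 -2.000e-02  3.599e+01] then shift cm [-30.9   13.25  -0.08]
t 41.6 q [ 53.  39. -41.  93.  29.  59.  -6.] ee [ 0.5796 -0.2889  0.1352] open 0.0497 grip 0.0 W [ 0.9 -0.9  0.4]
```

```bash
python3 -m creep '[[[3.433,-1.472,0],[0,0,0],5],[[3.433,-1.472,0],[0,0,0],5],[[3.433,-1.472,0],[0,0,0],5],[[3.433,-1.472,0],[0,0,0],5],[[3.433,-1.472,0],[0,0,0],5],[[3.433,-1.472,0],[0,0,0],5],[[3.433,-1.472,0],[0,0,0],5],[[3.433,-1.472,0],[0,0,0],5],[[3.433,-1.472,0],[0,0,0],5],[[0,0,1],[0,0,0],5]]' 40 >/dev/null
python3 -m creep '[[[0,0,1],[0,0,0],5],[[0,0,1],[0,0,0],5],[[0,0,1],[0,0,0],5],[[0,0,1],[0,0,0],5],[[0,0,0],[0,0,0],5],[[0,0,0],[0,0,0],5],[[0,0,0],[0,0,0],5],[[0,0,0],[0,0,0],5],[[0,0,0],[0,0,0],5],[[0,0,0],[0,0,0],5]]' 40 >/dev/null
python3 go.py 0.4920 0.0357 0.028 -8.1;  python3 tgt.py 0 0 .1 look
```

```text
turn(5deg) [ 0.01 -0.    0.  ] then shift cm [-0.01 -0.    5.62]
turn(5deg) [ 0.0e+00  2.0e-02 -3.6e+01] then shift cm [0.01 0.   5.62]
t 43.2 q [ 29.  30. -44. 117.  30.  44. -42.] ee [0.492  0.0358 0.0842] open 0.0501 grip 0.0 W [ 0.6 -0.9 -0.4]
tray [ 0.5748 -0.3146  1.3685] 78.4 0.437
tray [ 0.5747 -0.3146  1.3644] 78.2 0.392
tray [ 0.5747 -0.3153  1.3655] 78.2 0.481
turn(5deg) [0.01 0.   0.7 ] then shift cm [-32.65  15.16  -1.59]
turn(5deg) [-0.00e+00  1.00e-02 -3.53e+01] then shift cm [ 32.65 -15.16  -1.59]
t 43.3 q [ 29.  30. -44. 117.  30.  44. -42.] ee [0.4919 0.0358 0.0841] open 0.0501 grip 0.0 W [-0.2 -0.2 -0.1]
```

```bash
python3 -m creep '[[[0,0,1.2],[0,0,0],5],[[0,0,1.4],[0,0,0],5],[[0,0,1.4],[0,0,0],5],[[0,0,1],[0,0,0],5],[[0,0,0.6],[0,0,0],5],[[0,0,0],[0,0,0],5],[[0,0,0],[0,0,0],5],[[0,0,0],[0,0,0],1],[[0,0,0],[0,0,0],1],[[0,0,0],[0,0,0],1]]' 40
python3 -m creep '[[[0,0,0],[0,0,0],1],[[0,0,0],[0,0,0],1],[[0,0,0],[0,0,0],1],[[0,0,0],[0,0,0],1],[[0,0,0],[0,0,0],1],[[0,0,0],[0,0,0],1],[[0,0,0],[0,0,0],1],[[0,0,-0.5],[0,0,0],1],[[0,0,-1],[0,0,0],1],[[0,0,-1],[0,0,0],1]]' 40
python3 -m creep '[[[0,0,-1.5],[0,0,0],1],[[0,0,-1.5],[0,0,0],1],[[0,0,-1.5],[0,0,0],1],[[0,0,-1.5],[0,0,0],1],[[0,0,-1.5],[0,0,0],1],[[0,0,-1],[0,0,0],1],[[0,0,0],[0,0,0.7],1],[[0,0,0],[0,0,0],1],[[0,0,0],[0,0,0],1],[[0,0,0],[0,0,0],1]]' 40
python3 tgt.py 26 47 .1366
```

```text
time_s: 44.17
ee_pos: [0.4925, 0.036, 0.0286]
eef_rot: [[0.14, 0.99, 0.002], [0.99, -0.14, -0.0], [0.0, 0.002, -1.0]]
wrist_force: [0.3, 0.2, 2.4]
opening: 0.0248
grasp_force: 40.2
time_s: 45.0
ee_pos: [0.4912, 0.0358, 0.0534]
eef_rot: [[0.14, 0.99, -0.001], [0.99, -0.14, 0.0], [-0.0, -0.001, -1.0]]
wrist_force: [-1.1, -0.5, -1.1]
opening: 0.0251
grasp_force: 39.9
time_s: 45.83
ee_pos: [0.4912, 0.0357, 0.1377]
eef_rot: [[0.199, 0.98, -0.001], [0.98, -0.199, -0.0], [-0.0, -0.001, -1.0]]
wrist_force: [-0.5, -0.6, -0.5]
opening: 0.0248
grasp_force: 39.9
turn(5deg) [-0.01  0.    0.02] then shift cm [-30.04  10.52   0.11]
turn(5deg) [-1.000e-02 -1.000e-02 -3.598e+01] then shift cm [ 30.04 -10.52   0.11]
t 45.8 q [ 32.  25. -48. 115.  24.  50. -40.] ee [0.4912 0.0357 0.1377] open 0.0248 grip 39.9 W [-0.5 -0.6 -0.5]
```

```bash
python3 -m creep '[[[-3.336,1.17,0],[0,0,0],1],[[-3.336,1.17,0],[0,0,0],1],[[-3.336,1.17,0],[0,0,0],1],[[-3.336,1.17,0],[0,0,0],1],[[-3.336,1.17,0],[0,0,0],1],[[-3.336,1.17,0],[0,0,0],1],[[-3.336,1.17,0],[0,0,0],1],[[-3.336,1.17,0],[0,0,0],1],[[-3.336,1.17,0],[0,0,0],1],[[0,0,1],[0,0,0],1]]' 40 >/dev/null
python3 -m creep '[[[0,0,1.5],[0,0,0],1],[[0,0,1.5],[0,0,0],1],[[0,0,1.5],[0,0,0],1],[[0,0,1.5],[0,0,0],1],[[0,0,1],[0,0,0],1],[[0,0,0],[0,0,0],1],[[0,0,0],[0,0,0],1],[[0,0,0],[0,0,0],1],[[0,0,0],[0,0,0],1],[[0,0,0],[0,0,0],1]]' 40 >/dev/null
python3 tgt.py 26 47 .025
```

```text
turn(5deg) [0.02 0.01 0.  ] then shift cm [-0.02 -0.14  3.38]
turn(5deg) [-1.0e-02  3.0e-02 -3.6e+01] then shift cm [0.02 0.14 3.38]
t 47.5 q [ 53.  40. -38. 102.  32.  49. -12.] ee [ 0.5353 -0.2797  0.0588] open 0.0246 grip 39.9 W [ 0.1 -0.6 -0.4]
```

```bash
python3 -m creep '[[[0,-0.1,1],[0,0,0],1],[[0,0,1],[0,0,0],1],[[0,0,0.8],[0,0,0],1],[[0,0,0.4],[0,0,0],1],[[0,0,0.2],[0,0,0],1],[[0,0,0],[0,0,0],1],[[0,0,0],[0,0,0],3.5],[[0,0,0],[0,0,0],3.5],[[0,0,0],[0,0,0],3.5],[[0,0,0],[0,0,0],3.5]]' 40
python3 -m creep '[[[0,0,-0.5],[0,0,0],3.5],[[0,0,-1],[0,0,0],3.5],[[0,0,-1.5],[0,0,0],3.5],[[0,0,-2],[0,0,0],5],[[0,0,-2],[0,0,0],5],[[0,0,-2],[0,0,0],5],[[0,0,-2],[0,0,0],5],[[0,0,-2],[0,0,0],5],[[0,0,-2],[0,0,-1],5],[[0,0,-2],[0,0,-1],5]]' 40 >/dev/null
python3 -m creep '[[[0,0,0],[0,0,-1.1],5],[[0,0,0],[0,0,-1.1],5],[[0,0,0],[0,0,-1.1],5],[[0,0,0],[0,0,-1.1],5],[[0,0,0],[0,0,-1.1],5],[[0,0,0],[0,0,-1.1],5],[[0,0,0],[0,0,-1.1],5],[[0,0,0],[0,0,-1.1],5],[[0,0,0],[0,0,-1.1],5],[[0,0,0],[0,0,-1.1],5]]' 40 >/dev/null
python3 -m creep '[[[0,0,0],[0,0,-1],5],[[0,0,0],[0,0,-1],5],[[0,0,0],[0,0,-1],5],[[0,0,0],[0,0,-1],5],[[0,0,0],[0,0,-1],5],[[0,0,0],[0,0,0],5],[[0,0,0],[0,0,0],5],[[0,0,0],[0,0,0],5],[[0,0,0],[0,0,0],5],[[0,0,0],[0,0,0],5]]' 40 >/dev/null
sed -i "s/^plan(.*/plan(p[0]+(co*x-s*y)\/1000,p[1]+(s*x+co*y)\/1000,z,np.degrees(p[2])-(float(sys.argv[5]) if len(sys.argv)>5 else 90))/" tgt.py
python3 tgt.py -94 0 0.17 look 0
python3 - <<'E'
from h import *
f=r.grab_frame('side');cv2.imwrite('pics/s3.png',f['image'][...,::-1])
E
```

```text
time_s: 48.33
ee_pos: [0.5338, -0.2793, 0.024]
eef_rot: [[0.201, 0.98, 0.0], [0.98, -0.201, -0.0], [-0.0, 0.0, -1.0]]
wrist_force: [0.4, -0.4, -0.1]
opening: 0.0347
grasp_force: 0.0
tray [ 0.5739 -0.3158  1.3683] 78.4 0.504
tray [ 0.5739 -0.3155  1.3677] 78.4 0.543
tray [ 0.5741 -0.3155  1.3688] 78.4 0.465
turn(5deg) [-0.  0.  0.] then shift cm [ -4.68 -12.18   2.4 ]
turn(5deg) [-0.0e+00 -1.0e-02 -3.6e+01] then shift cm [ 4.68 12.18  2.4 ]
t 50.9 q [ 69.  39. -64.  97.  38.  68.  74.] ee [ 0.5337 -0.2792  0.194 ] open 0.0494 grip 0.0 W [ 0.1 -0.8  0.4]
```

View pics/s3.png

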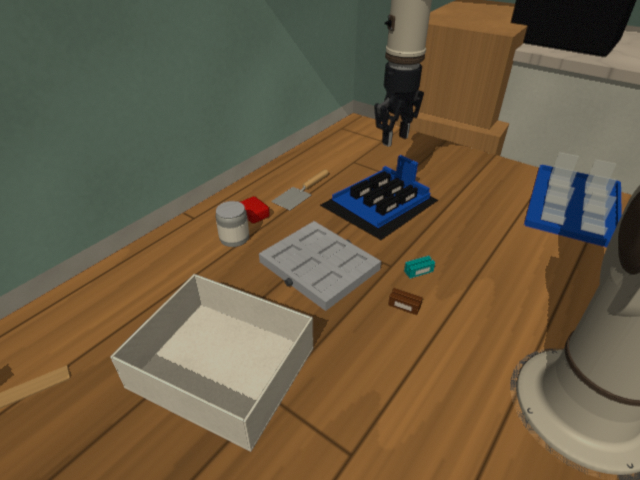

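The side view shows all six holders lying on the tray in two rows, around (385,193), with the jig empty. Go to the grip.

```bash
python3 -m creep '[[[-0.94,-2.44,0],[0,0,0],4.5],[[-0.94,-2.44,0],[0,0,0],4.5],[[-0.94,-2.44,0],[0,0,0],4.5],[[-0.94,-2.44,0],[0,0,0],4.5],[[-0.94,-2.44,0],[0,0,0],4.5],[[0,0,1.5],[0,0,0],4.5],[[0,0,1.5],[0,0,0],4.5],[[0,0,1.5],[0,0,0],4.5],[[0,0,1.5],[0,0,0],4.5],[[0,0,0],[0,0,0],4.5]]' 40 >/dev/null
python3 -m creep '[[[0,0,0],[0,0,0],4.5],[[0,0,0],[0,0,0],4.5],[[0,0,0],[0,0,0],4.5],[[0,0,0],[0,0,0],4.5],[[0,0,0],[0,0,0],4.5],[[0,0,0],[0,0,0],4.5],[[0,0,0],[0,0,0],4.5],[[0,0,0],[0,0,0],4.5],[[0,0,0],[0,0,0],4.5],[[0,0,0],[0,0,0],4.5]]' 40 >/dev/null
python3 tgt.py -94 0 0.0515 look 0
python3 - <<'E'
from h import *
f=r.grab_frame('wrist');cv2.imwrite('pics/w4.png',f['image'][...,::-1])
E
```

```text
tray [ 0.5739 -0.3158  1.3683] 78.4 0.432
tray [ 0.5735 -0.3163  1.3712] 78.6 0.403
tray [ 0.5739 -0.3158  1.3683] 78.4 0.461
turn(5deg) [ 0.   -0.    0.01] then shift cm [0.02 0.02 8.23]
turn(5deg) [  0.     0.   -35.99] then shift cm [-0.02 -0.02  8.23]
t 52.8 q [ 69.  50. -58.  86.  44.  69.  83.] ee [ 0.5552 -0.4081  0.1338] open 0.0447 grip 0.0 W [-0.2 -0.4  0. ]
```

View pics/w4.png

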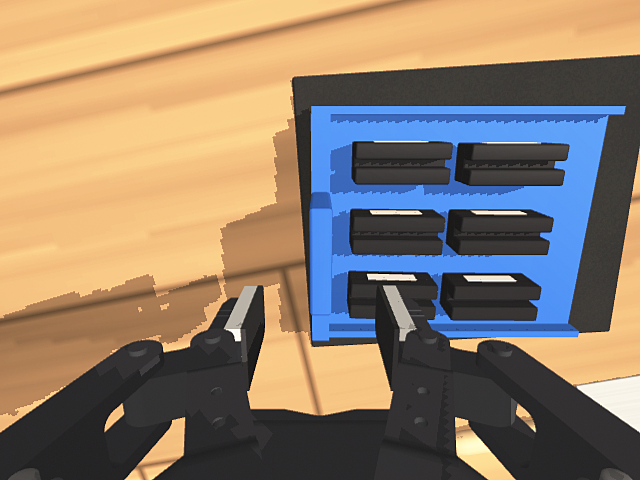

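```bash
python3 -m creep '[[[0,0,1.5],[0,0,0],4.5],[[0,0,1.5],[0,0,0],4.5],[[0,0,1.5],[0,0,0],4.5],[[0,0,1.5],[0,0,0],4.5],[[0,0,1.5],[0,0,0],4.5],[[0,0,0.7],[0,0,0],4.5],[[0,0,0],[0,0,0],4.5],[[0,0,0],[0,0,0],4.5],[[0,0,0],[0,0,0],4.5],[[0,0,0],[0,0,0],4.5]]' 40
python3 -m creep '[[[0,0,0],[0,0,0],0],[[0,0,0],[0,0,0],0],[[0,0,0],[0,0,0],0],[[0,0,0],[0,0,0],0],[[0,0,0],[0,0,0],0],[[0,0,0],[0,0,0],0],[[0,0,0],[0,0,0],0],[[0,0,0],[0,0,0],0],[[0,0,0],[0,0,0],0],[[0,0,0],[0,0,0],0]]' 115
python3 -m creep '[[[0,0,-0.3],[0,0,0],0],[[0,0,-0.3],[0,0,0],0],[[0,0,-0.3],[0,0,0],0],[[0,0,-0.3],[0,0,0],0],[[0,0,-0.3],[0,0,0],0],[[0,0,-0.3],[0,0,0],0],[[0,0,-0.3],[0,0,0],0],[[0,0,-0.3],[0,0,0],0],[[0,0,0],[0,0,0],0],[[0,0,0],[0,0,0],0]]' 115
python3 - <<'E'
from h import *
fr=r.grab_frame('side');cv2.imwrite('pics/s5.png',cv2.resize(fr['image'][80:260,290:490,::-1],None,fx=3,fy=3))
E
```

```text
time_s: 53.63
ee_pos: [0.556, -0.4084, 0.053]
eef_rot: [[-0.98, 0.201, 0.002], [0.201, 0.98, -0.001], [-0.002, -0.0, -1.0]]
wrist_force: [-0.2, 0.5, 0.6]
opening: 0.0445
grasp_force: 0.0
time_s: 54.47
ee_pos: [0.5557, -0.408, 0.0527]
eef_rot: [[-0.98, 0.2, 0.001], [0.2, 0.98, -0.0], [-0.001, -0.0, -1.0]]
wrist_force: [-1.8, 1.1, 6.2]
opening: 0.0105
grasp_force: 113.0
time_s: 55.3
ee_pos: [0.5554, -0.4083, 0.0762]
eef_rot: [[-0.98, 0.201, 0.0], [0.201, 0.98, -0.0], [-0.001, -0.0, -1.0]]
wrist_force: [0.4, -1.0, -5.3]
opening: 0.0109
grasp_force: 112.1
```

View pics/s5.png

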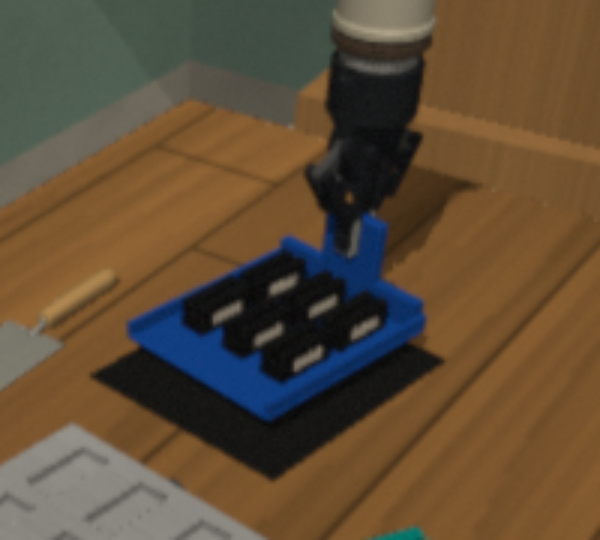

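The crop shows the tray held level off its mat with all six holders on it. Now I'll lift, turn to carton heading and re-measure the carton.

```bash
python3 -m creep '[[[0,0,-0.6],[0,0,-0.2],0],[[0,0,-1.2],[0,0,-0.4],0],[[0,0,-1.5],[0,0,-0.5],0],[[0,0,-1.5],[0,0,-0.6],0],[[0,0,-1.5],[0,0,-0.6],0],[[0,0,-1.5],[0,0,-0.6],0],[[0,0,-1.5],[0,0,-0.6],0],[[0,0,-1.2],[0,0,-0.5],0],[[0,0,-0.8],[0,0,-0.4],0],[[0,0,-0.3],[0,0,-0.2],0]]' 115
cat > car.py <<'E'
from h import *
import sys
from go import plan
p0=np.load('carton.npy') if len(sys.argv)<3 else np.array([.5243,.2997,.2024])
o=masks('carton',('top',));p,c=fit('carton',p0,o)
print('carton',p.round(4),np.degrees(p[2]).round(1),round(c,3));np.save('carton.npy',p)
a=p[2]+np.pi/2;u=np.array([np.cos(a),np.sin(a)]);t=p[:2]+u*(-.03-.194)
print('tcp',t.round(4));plan(t[0],t[1],float(sys.argv[1]),np.degrees(a))
E
python3 car.py .19 new
```

```text
time_s: 56.18
ee_pos: [0.556, -0.4083, 0.1939]
eef_rot: [[-0.98, -0.2, 0.002], [-0.2, 0.98, -0.001], [-0.002, -0.002, -1.0]]
wrist_force: [1.5, 0.2, -4.5]
opening: 0.0111
grasp_force: 112.3
carton [0.5245 0.3    0.197 ] 11.3 0.02
tcp [0.5684 0.0804]
turn(5deg) [-0.01  0.01  0.03] then shift cm [-10.82  47.66   0.26]
turn(5deg) [-2.000e-02 -1.000e-02 -3.597e+01] then shift cm [ 10.82 -47.66   0.26]
t 56.3 q [ 72.  49. -64.  84.  45.  75. 106.] ee [ 0.5556 -0.4082  0.1926] open 0.0104 grip 112.3 W [-0.5 -0.4 -4.8]
```

```bash
python3 -m creep '[[[-0.18,0.8,0],[0,0,0],0],[[-0.36,1.6,0],[0,0,0],0],[[-0.54,2.4,0],[0,0,0],0],[[-0.617,2.72,0],[0,0,0],0],[[-0.617,2.72,0],[0,0,0],0],[[-0.617,2.72,0],[0,0,0],0],[[-0.617,2.72,0],[0,0,0],0],[[-0.617,2.72,0],[0,0,0],0],[[-0.617,2.72,0],[0,0,0],0],[[-0.617,2.72,0],[0,0,0],0]]' 115
python3 -m creep '[[[-0.617,2.72,0],[0,0,0],0],[[-0.617,2.72,0],[0,0,0],0],[[-0.617,2.72,0],[0,0,0],0],[[-0.617,2.72,0],[0,0,0],0],[[-0.617,2.72,0],[0,0,0],0],[[-0.617,2.72,0],[0,0,0],0],[[-0.617,2.72,0],[0,0,0],0],[[-0.54,2.4,0],[0,0,0],0],[[-0.36,1.6,0],[0,0,0],0],[[-0.18,0.8,0],[0,0,0],0]]' 115
python3 -m creep '[[[0,0,0],[0,0,0],0],[[0,0,0],[0,0,0],0],[[0,0,0],[0,0,0],0],[[0,0,0.4],[0,0,0],0],[[0,0,0.8],[0,0,0],0],[[0,0,0.4],[0,0,0],0],[[0,0,0.4],[0,0,0],0],[[0,0,0],[0,0,0],0],[[0,0,0],[0,0,0],0],[[0,0,0],[0,0,0],0]]' 115
python3 go.py .5684 .0804 .165 101.4;  python3 - <<'E'
from h import *
f=r.grab_frame('side');cv2.imwrite('pics/s6.png',f['image'][...,::-1])
E
```

```text
time_s: 57.12
ee_pos: [0.5598, -0.1617, 0.191]
eef_rot: [[-0.98, -0.198, -0.002], [-0.198, 0.98, 0.0], [0.001, 0.0, -1.0]]
wrist_force: [0.5, 0.2, -4.5]
opening: 0.0106
grasp_force: 112.3
time_s: 57.95
ee_pos: [0.5648, 0.0846, 0.1916]
eef_rot: [[-0.979, -0.203, -0.001], [-0.203, 0.979, 0.001], [0.001, 0.001, -1.0]]
wrist_force: [0.6, 0.5, -4.3]
opening: 0.0107
grasp_force: 112.4
time_s: 58.78
ee_pos: [0.5666, 0.0808, 0.1719]
eef_rot: [[-0.98, -0.198, 0.0], [-0.198, 0.98, 0.0], [-0.0, 0.0, -1.0]]
wrist_force: [0.6, -0.0, -4.7]
opening: 0.0106
grasp_force: 112.4
turn(5deg) [0.   0.   0.01] then shift cm [-0.17 -0.07  0.69]
turn(5deg) [ -0.     0.   -35.99] then shift cm [0.17 0.07 0.69]
t 58.8 q [ 36.  40. -66. 103.  40.  65.  58.] ee [0.5666 0.0808 0.1719] open 0.0106 grip 112.4 W [ 0.6 -0.  -4.7]
```

View pics/s6.png

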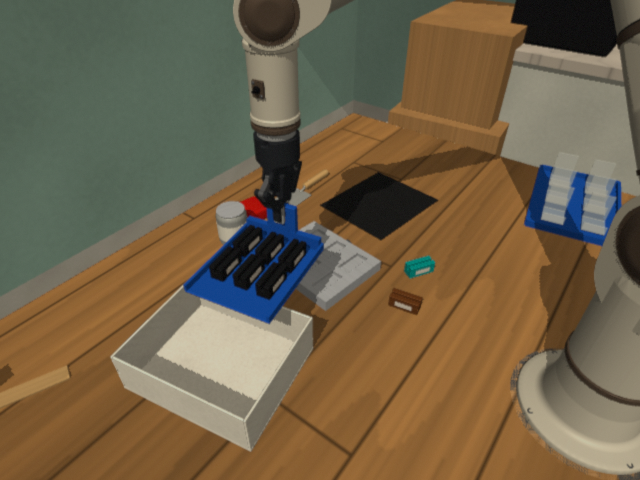

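The side view shows the level tray at (255,268) with its lip over the unchanged carton and six holders still aboard. Now tip to 18°, then check.

```bash
python3 -m creep '[[[0,0.16,-0.68],[0.4,0,0],0],[[0,0.35,-1.34],[0.8,0,0],0],[[0,0.35,-1.34],[0.8,0,0],0],[[0,0.2,-0.68],[0.4,0,0],0],[[0,0,0],[0,0,0],0],[[0,0,0],[0,0,0],0],[[0,0,0],[0,0,0],0],[[0,0,0],[0,0,0],0],[[0,0,0],[0,0,0],0],[[0,0,0],[0,0,0],0]]' 115
python3 - <<'E'
from h import *
o=r.get_obs();A=np.array(o['eef_rot']);print('lip',o['ee_pos']+A@[0,.194,.0437],'tilt',np.degrees(np.arccos(-A[2,2])),np.round(o['joint_pos']))
f=r.grab_frame('side');cv2.imwrite('pics/s7.png',f['image'][150:450,100:400,::-1])
E
```

```text
time_s: 59.67
ee_pos: [0.5639, 0.0927, 0.2106]
eef_rot: [[-0.981, -0.192, 0.04], [-0.196, 0.959, -0.204], [0.001, -0.208, -0.978]]
wrist_force: [0.5, 1.2, -5.4]
opening: 0.0105
grasp_force: 112.7
lip [0.52832694 0.26983239 0.12754867] tilt 11.976213634764221 [ 26.  35. -63. 101.  44.  73.  50.]
```

View pics/s7.png

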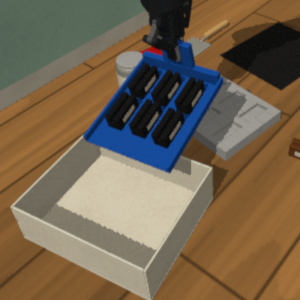

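At 12° all holders are still on and the lip stays fixed over the mouth, so I tip further.

```bash
python3 -m creep '[[[0,0.35,-1.3],[0.8,0,0],0],[[0,0.455,-1.6],[1,0,0],0],[[0,0.455,-1.6],[1,0,0],0],[[0,0.455,-1.6],[1,0,0],0],[[0,0.455,-1.6],[1,0,0],0],[[0,0.455,-1.6],[1,0,0],0],[[0,0.455,-1.6],[1,0,0],0],[[0,0.455,-1.6],[1,0,0],0],[[0,0,0],[0,0,0],0],[[0,0,0],[0,0,0],0]]' 115
python3 - <<'E'
from h import *
o=r.get_obs();A=np.array(o['eef_rot']);print('lip',o['ee_pos']+A@[0,.194,.0437],'tilt',np.degrees(np.arccos(-A[2,2])),np.round(o['joint_pos']))
f=r.grab_frame('side');cv2.imwrite('pics/s8.png',f['image'][150:450,100:400,::-1])
E
```

```text
time_s: 60.55
ee_pos: [0.5452, 0.1854, 0.3002]
eef_rot: [[-0.979, -0.13, 0.156], [-0.203, 0.618, -0.759], [0.002, -0.775, -0.632]]
wrist_force: [0.3, -0.6, -1.1]
opening: 0.0104
grasp_force: 113.8
lip [0.52683877 0.27217721 0.12219901] tilt 50.8322345826428 [-13.  41. -49.  88.  59. 110.  31.]
```

View pics/s8.png

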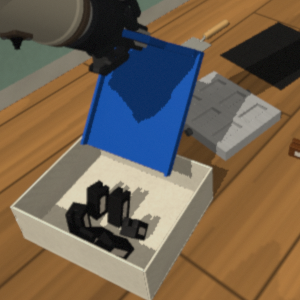

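All the holders appear to have slid into the carton (around (105,215) in the crop) and the tray is empty. Lift clear and level out.

```bash
python3 -m creep '[[[0,0,0],[0,0,0],0],[[0,0,0],[0,0,0],0],[[0,-0.8,-0.6],[0,0,0],0],[[0,-1.2,-1],[0,0,0],0],[[0,-0.8,-0.6],[0,0,0],0],[[0,-0.3,1.7],[-1,0,0],0],[[0,-0.3,1.7],[-1,0,0],0],[[0,-0.3,1.7],[-1,0,0],0],[[0,-0.3,1.7],[-1,0,0],0],[[0,-0.3,1.7],[-1,0,0],0]]' 115
python3 -m creep '[[[0,-0.3,1.7],[-1,0,0],0],[[0,-0.3,1.7],[-1,0,0],0],[[0,-0.3,1.7],[-1,0,0],0],[[0,-0.3,1.7],[-1,0,0],0],[[0,-0.3,1.7],[-1,0,0],0],[[0,0,0],[0,0,0],0],[[0,0,0],[0,0,0],0],[[0,0,0],[0,0,0],0],[[0,0,0],[0,0,0],0],[[0,0,0],[0,0,0],0]]' 115
python3 - <<'E'
from go import plan
import numpy as np
a=np.radians(80.2);m=np.array([.5686,-.3041]);t=m-.094*np.array([np.cos(a),np.sin(a)]);print(t);plan(t[0],t[1],.2,80.2)
E
```

```text
time_s: 61.43
ee_pos: [0.5602, 0.1159, 0.2857]
eef_rot: [[-0.98, -0.176, 0.09], [-0.198, 0.882, -0.427], [-0.005, -0.436, -0.9]]
wrist_force: [-0.8, 0.0, -3.1]
opening: 0.0106
grasp_force: 113.7
time_s: 62.27
ee_pos: [0.5669, 0.0812, 0.2077]
eef_rot: [[-0.98, -0.201, 0.006], [-0.201, 0.979, -0.018], [-0.002, -0.019, -1.0]]
wrist_force: [-0.5, 0.7, -2.5]
opening: 0.0108
grasp_force: 113.7
[ 0.55260031 -0.39672834]
turn(5deg) [-0.21  0.06  4.28] then shift cm [ -6.72 -47.34   0.77]
turn(5deg) [ -0.09  -0.29 -31.72] then shift cm [ 6.72 47.34  0.77]
t 62.3 q [ 35.  35. -65. 101.  36.  67.  61.] ee [0.5669 0.0812 0.2077] open 0.0108 grip 113.7 W [-0.5  0.7 -2.5]
```

```bash
python3 -m creep '[[[0,0,0],[-0.2,0,0],0],[[0,0,0],[0,0,0.6],0],[[0,0,0],[0,0,0.8],0],[[0,0,0],[0,0,0.8],0],[[0,0,0],[0,0,0.8],0],[[0,0,0],[0,0,0.8],0],[[0,0,0],[0,0,0.48],0],[[-0.35,-2.5,0],[0,0,0],0],[[-0.35,-2.5,0],[0,0,0],0],[[-0.35,-2.5,0],[0,0,0],0]]' 115 >/dev/null
python3 -m creep '[[[-0.35,-2.5,0],[0,0,0],0],[[-0.35,-2.5,0],[0,0,0],0],[[-0.35,-2.5,0],[0,0,0],0],[[-0.35,-2.5,0],[0,0,0],0],[[-0.35,-2.5,0],[0,0,0],0],[[-0.35,-2.5,0],[0,0,0],0],[[-0.35,-2.5,0],[0,0,0],0],[[-0.35,-2.5,0],[0,0,0],0],[[-0.35,-2.5,0],[0,0,0],0],[[-0.35,-2.5,0],[0,0,0],0]]' 115 >/dev/null
python3 -m creep '[[[-0.35,-2.5,0],[0,0,0],0],[[-0.35,-2.5,0],[0,0,0],0],[[-0.35,-2.5,0],[0,0,0],0],[[-0.35,-2.5,0],[0,0,0],0],[[-0.35,-2.5,0],[0,0,0],0],[[-0.35,-2.5,0],[0,0,0],0],[[0,0,0],[0,0,0],0],[[0,0,0],[0,0,0],0],[[0,0,0],[0,0,0],0],[[0,0,0],[0,0,0],0]]' 115 >/dev/null
python3 go.py .5526 -.3967 .0537 80.2
python3 - <<'E'
from h import *
f=r.grab_frame('top');cv2.imwrite('pics/t9.png',f['image'][...,::-1])
E
```

```text
turn(5deg) [ 0.01  0.   -0.  ] then shift cm [-0.15  0.16 15.28]
turn(5deg) [ 1.0e-02 -2.0e-02  3.6e+01] then shift cm [ 0.15 -0.16 15.28]
t 64.8 q [ 68.  43. -56.  85.  36.  72.  89.] ee [ 0.5508 -0.398   0.2065] open 0.011 grip 113.8 W [ 0.6  0.8 -1.9]
```

View pics/t9.png

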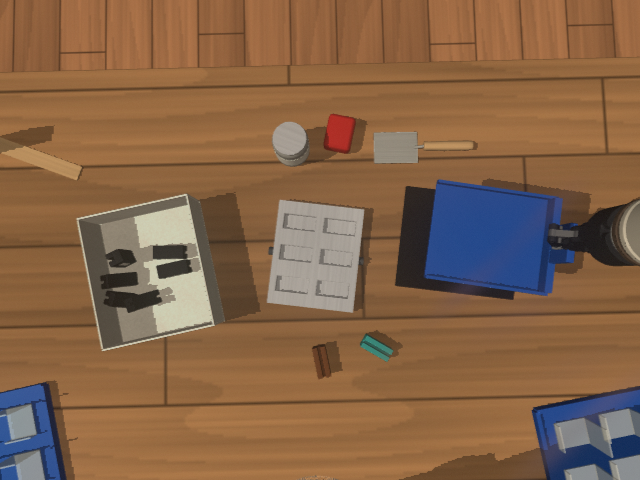

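All six holders lie in the carton, at (121,257), (170,252), (174,268), (119,281), (120,300) and (143,300). The bystanders have not moved, and the tray is above its mat. Lower the tray.

```bash
python3 -m creep '[[[-0.15,0.15,1.5],[0,0,0],0],[[0,0,1.8],[0,0,0],0],[[0,0,1.8],[0,0,0],0],[[0,0,1.8],[0,0,0],0],[[0,0,1.8],[0,0,0],0],[[0,0,1.8],[0,0,0],0],[[0,0,1.5],[0,0,0],0],[[0,0,1],[0,0,0],0],[[0,0,0.5],[0,0,0],0],[[0,0,0],[0,0,0],0]]' 115 
python3 -m creep '[[[0,0,0.4],[0,0,0],0],[[0,0,0.4],[0,0,0],0],[[0,0,0.3],[0,0,0],0],[[0,0,0.2],[0,0,0],0],[[0,0,0.2],[0,0,0],0],[[0,0,0.1],[0,0,0],0],[[0,0,0],[0,0,0],0],[[0,0,0],[0,0,0],0],[[0,0,0],[0,0,0],0],[[0,0,0],[0,0,0],0]]' 60
python3 go.py .5526 -.3967 .0527 80.2
```

```text
time_s: 65.65
ee_pos: [0.5513, -0.398, 0.0699]
eef_rot: [[-0.985, 0.173, -0.002], [0.173, 0.985, 0.001], [0.002, 0.001, -1.0]]
wrist_force: [0.1, 0.5, -1.7]
opening: 0.0109
grasp_force: 113.7
time_s: 66.48
ee_pos: [0.5519, -0.3988, 0.0555]
eef_rot: [[-0.985, 0.173, 0.0], [0.173, 0.985, -0.0], [-0.0, -0.0, -1.0]]
wrist_force: [-0.1, 0.1, -2.3]
opening: 0.0107
grasp_force: 113.7
turn(5deg) [-0.    0.   -0.03] then shift cm [-0.03  0.21  0.28]
turn(5deg) [1.000e-02 0.000e+00 3.597e+01] then shift cm [ 0.03 -0.21  0.28]
t 66.5 q [ 65.  52. -49.  90.  44.  59.  83.] ee [ 0.5519 -0.3988  0.0555] open 0.0107 grip 113.7 W [-0.1  0.1 -2.3]
```

```bash
python3 -m creep '[[[0,0.2,0.1],[0,0,0],0],[[0,0,0.1],[0,0,0],0],[[0,0,0.05],[0,0,0],0],[[0,0,0],[0,0,0],0],[[0,0,0],[0,0,0],0],[[0,0,0],[0,0,0],0],[[0,0,0],[0,0,0],0],[[0,0,0],[0,0,0],0],[[0,0,0],[0,0,0],0],[[0,0,0],[0,0,0],0]]' 40
python3 -m creep '[[[0,0,0],[0,0,0],4.5],[[0,0,0],[0,0,0],4.5],[[0,0,0],[0,0,0],4.5],[[0,0,0],[0,0,0],4.5],[[0,0,0],[0,0,0],4.5],[[0,0,0],[0,0,0],4.5],[[0,0,-1],[0,0,0],4.5],[[0,0,-1.5],[0,0,0],4.5],[[0,0,-1.5],[0,0,0],4.5],[[0,0,-1.5],[0,0,0],4.5]]' 40
python3 -m creep '[[[0,0,-2],[0,0,0],4.5],[[0,0,-2],[0,0,0],4.5],[[0,0,-2],[0,0,0],4.5],[[0,0,-2],[0,0,0],4.5],[[0,0,-2],[0,0,0],4.5],[[0,-2,0],[0,0,0],4.5],[[0,-2,0],[0,0,0],4.5],[[0,-2,0],[0,0,0],4.5],[[0,-2,0],[0,0,0],4.5],[[0,0,0],[0,0,0],4.5]]' 40
python3 tgt.py -94 0 .1 look 0;python3 - <<'E'
from h import *
f=r.grab_frame('top');cv2.imwrite('pics/t10.png',f['image'][...,::-1])
print(fit('carton',np.load('carton.npy'),masks('carton',('top',))))
E
```

```text
time_s: 67.32
ee_pos: [0.5521, -0.3969, 0.0528]
eef_rot: [[-0.985, 0.173, 0.0], [0.173, 0.985, -0.0], [-0.0, -0.0, -1.0]]
wrist_force: [0.2, -0.2, -1.7]
opening: 0.0106
grasp_force: 114.0
time_s: 68.15
ee_pos: [0.5528, -0.3968, 0.1103]
eef_rot: [[-0.985, 0.173, 0.001], [0.173, 0.985, -0.001], [-0.002, -0.0, -1.0]]
wrist_force: [0.3, 1.0, -0.0]
opening: 0.0451
grasp_force: 0.0
time_s: 68.98
ee_pos: [0.5362, -0.4816, 0.2094]
eef_rot: [[-0.984, 0.18, 0.0], [0.18, 0.984, -0.004], [-0.001, -0.004, -1.0]]
wrist_force: [-0.5, -1.3, 0.1]
opening: 0.0447
grasp_force: 0.0
tray [ 0.5677 -0.3046  1.3974] 80.1 0.066
tray [ 0.5673 -0.305   1.3933] 79.8 0.072
tray [ 0.5681 -0.3044  1.3957] 80.0 0.059
turn(5deg) [-0.    0.01 -0.03] then shift cm [ 0.04  8.04 10.92]
turn(5deg) [2.000e-02 1.000e-02 3.597e+01] then shift cm [-0.04 -8.04 10.92]
t 69.1 q [ 71.  46. -54.  78.  37.  75.  95.] ee [ 0.5381 -0.4764  0.2092] open 0.0447 grip 0.0 W [ 0.4 -0.7 -0. ]
(array([0.52442435, 0.30053344, 0.19491551]), np.float64(0.161053175898912))
```

View pics/t10.png

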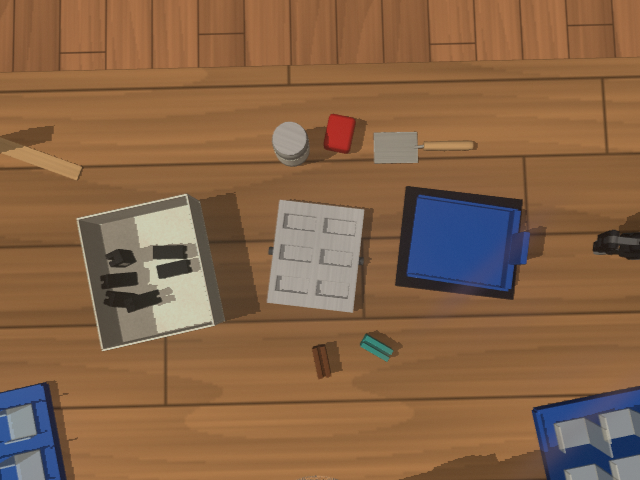

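The empty tray lies square on its mat at (462,242), fitted centre within 2 mm of the mat's. All six holders are in the carton, and the can, spatula and pad have not moved. I'm handing in.

```bash
python3 -c "
from bench import r
print(r.hand_in())"
```

```text
the job is handed in; nothing more can be done
None
```

The job is handed in at about 69 s: all six holders are in the upright carton, the empty tray is flat and square on its mat, and the ink can, spatula and pad were left alone; the hand-in returned no verdict.

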